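# Clear the bench-pin station and hold the pin home for fastening

### The arm

A 6-joint arm with a two-finger parallel gripper is mounted at the origin on a cart in front of the work surface, level with it; the furniture and walls round the work are solid. World frame = base frame: x ahead of the robot, y to its left, z up, the work surface at z = 0. Lengths are in mm, angles in rad, forces in N, time in s.
With the tool pointing down it reaches from about 425 to 950 mm from the base axis. Payload 14.7 kg.
Tool frame: the origin (TCP) lies at the centre of the arm's flange, where the gripper is bolted on; the fingertips stand 173 mm ahead of it and the grasp point (between the pads) lies 155 mm ahead of it; z points along the fingers, y is the direction in which the jaws open and shut (so a half turn about z gives the same grasp; the last joint's range is limited). The gripper opens to 85 mm and grips with 20 to 120 N. Pads are 22 mm wide; open, the fingers measure 114 mm over their backs; the gripper's body (76 mm by 85 mm) begins 54 mm behind the grasp point. The pads swing forward as they close: fully open they stand 13 mm farther back than shut.
Start: joints at [1.226, 0.48, 1.596, -0, 1.065, -0.047], TCP at [190.698, 621.392, 404.697] pointing down, gripper open.
Joint ranges: [-2.75, 2.75], [-0.82, 2.05], [0.23, 2.67], [-1.56, 4.7], [0.09, 2.69], [-2.92, 2.92]. Speed limits (rad/s): [1.89, 1.89, 2.39, 3.01, 3.01, 3.01].

### API

Orientations are given as [roll, pitch, yaw] about the fixed x, y, z axes, in that order (R = Rz(yaw) Ry(pitch) Rx(roll)).
In Python, from workcell import manip gives the robot as it stands.
- The arm moves only by the shell command python3 -m handwheel 'ROWS' [FORCE]. ROWS is JSON, a list of rows, each a list of 5 numbers: the closure in counts, from 0 (fully open) to 255 (shut), then the shift along the tool's x, y, z in mm, then the turn about the tool's z in degrees. In form: [[gripper, dx, dy, dz, roll], ...]. A call has 1 to 8 rows; each row shifts and turns the pose as measured when the row begins, along the tool's axes as they then stand; what a row does not reach is not made up. A row lasts 1/8 s, in which the tool goes at most 62.5 mm and 10.7 degrees, less where a joint would pass 70% of its speed; a pose out of reach is approached as far as the arm can. A call is refused whole if a number of a shift passes 62.5 or a number of a turn 10.7, either way. A call with a gripper value outside its range is refused whole. The fingers move at their own pace and stop on an object; FORCE is the grip in N (left out, the last holds). Time passes only in rows, so rows that do not move let the fingers close. It gives the time, the measured TCP pose, the force and the opening at its end, in the units of the state.
- manip.read_state(): the state, without advancing time (a new reading comes with each control period).
- manip.snapshot(name): name is "scene" or "top"; returns a dict with "img" (480x640x3 uint8, red, green, blue), "mtx" (3x3 intrinsics, pixels), "world_from_camera" (4x4, takes a point from camera to world coordinates). Camera axes: x right, y down, z forward; pixel columns grow to the right and rows downward; lengths in mm; the calibration is good to about 2 mm. A picture is of the moment at which its call begins. There is no depth.
- manip.sign_off(): hands the job in, once; it reports no verdict.
The state is a dict: "time": time; "qpos": joint angles; "qd": joint speeds; "joint_torque": joint torques, N m; "eef_pos": TCP position; "orientation": TCP orientation; "contact_force": force on the tool from outside, world axes, zero at the start; "torque": the same for the moment, N m; "width": finger opening in mm.
Only numpy, scipy, OpenCV 4.12 (cv2) and the standard library are available. Lean on these libraries where they do the work, as an engineer would, in place of code of your own. Each camera call takes 0.05 s, during which the arm holds its last target.

### The job

A new bench pin is going onto the steel station. With the black rubber block, sweep (do not pick up) the four sawn brass ends off the station's bed into the dark pan beside it, then lay the block flat on the bench. Take the wooden pin, lay it flat on the bed and slide its plain tail squarely into the bracket's pocket until it meets the stop, and keep pushing it on the stop with a steady force of about 10 newtons for three seconds or more, as a third hand for a colleague who will tighten the screws. Finish while still holding and pushing the pin; leave the other things where they are.

Things in the scene. Friction and masses are not known exactly. Their poses are not given: they have to be found in the camera images.
- station: bench-pin station fixed to the bench: steel base, its bare bed 22 mm above the bench, 150 mm wide (y). Origin at bench level mid-width; base runs from x = -60 to +105 mm. +x is the way the pin goes in, z up. At the +x end stands the grey bracket (36 mm above the bed), its pocket open toward -x; the free bed before it runs from x = -60 to +33 mm, y = -75 to +75 mm
- pocket (a point): middle of the mouth of the bracket's pocket at bed level (station x = 40, y = 0, z = 22 mm), axes as the station's. The pocket is 63 mm wide and 27 mm high, 40 mm deep to the stop; its cheeks flare out from 63 to about 74 mm at the mouth (station x = 46 to 33 mm); the roof (bridge with two brass screws) begins at station x = 50 mm
- back_stop: rigid steel back stop that closes the pocket, fixed to the station; origin and axes as the station's; the face that the pin's tail meets lies at station x = 80 mm and looks toward -x
- stop_face (a point): centre of the back stop's face, 11 mm above the bed (station x = 80 mm, y = 0, z = 33 mm), axes as the station's
- pan_middle (a point): middle of the inner floor of the dark steel sweepings pan, fixed to the bench, 150 mm (x) by 110 mm (y), rim 19 mm above the bench (lower than the bed), axes parallel to the station's. It lies against the station's left (+y) or right (-y) side, its middle 131 mm sideways from the middle of the bed
- block_centre (a point): centre of the loose black rubber block, 60 by 60 by 22 mm, lying flat on the bench; x and y along its sides, z up
- pin_centre (a point): centre (half-way up) of the loose brown wooden bench pin, 157 mm long, 22 mm thick. +y points to its plain tail, whose end is 78 mm from the centre; -y to the V-notched end. It tapers from 56 mm wide at the tail to 63 mm at the centre and 68 mm at 55 mm toward the notch, where its top slopes down to 16 mm. It goes in with its +y along the station's +x
- bench_pin: the same bench pin; origin in the middle of its underside, axes as pin_centre
- end0_centre (a point): centre of a loose sawn brass end (block 14 x 11 x 9 mm, 11 g) that starts on the bed
- end1_centre (a point): centre of a loose sawn brass end (disc 13 mm across, 10 mm high, 11 g) that starts on the bed
- end2_centre (a point): centre of a loose sawn brass end (bar 18 x 8 x 8 mm, 11 g) that starts on the bed
- end3_centre (a point): centre of a loose sawn brass end (six-sided piece 15 mm across, 9 mm high, 11 g) that starts on the bed
- bench_block: bright steel block, 75 x 75 x 18 mm, loose, on the bench beside the station opposite the pan, its middle 131 mm sideways from the middle of the bed; origin in the middle of its underside; leave alone
- tea_glass: glass mug of tea, 92 mm high, loose; origin at its underside; leave alone
- bead_jar_2: glass jar of blue beads with a brass lid, 52 mm across, 46 mm high, loose; origin at its underside; leave alone
- screwdriver: screwdriver with an orange handle, 157 mm long, 18 mm high, loose, on the bench in front of the station; origin at its middle; leave alone
- cutters: wire cutters with yellow handles, 134 mm long, 12 mm high, loose; origin at their middle; leave alone
There are look-alikes about, which are no part of the job. Of the things that look like the part that bears block_centre, the larger one is meant.

How it is judged:
By the outcome, as a careful person would: the job done as asked, in the order asked, and still so for the second after the job is handed in, while the arm keeps its last pose, push and grip.
It also fails if it takes over 72 s, if anything falls off the work surface, if the arm or the gripper's body presses on something with over 40 N, if the wrist force passes 120 N, or if a joint passes its speed limit or range.

## Working session

There is one attempt and no reset: what is moved stays moved. The work goes in short steps, Python scripts to look and compute and a shell command to move; the robot and the scene stay as the last step left them, time stands still between calls to the robot, and variables do not carry over. Pictures are saved under pics/ and viewed, and the job is handed in when it is done.

```bash
mkdir -p pics; ls; python3 - <<'E'
from workcell import manip
import cv2
s=manip.read_state();print(s)
for n in("scene","top"):
    d=manip.snapshot(n);cv2.imwrite(f"pics/{n}0.png",d["img"][:,:,::-1]);print(n,d["mtx"],d["world_from_camera"])
E
```

```text
pics
{'time': 0.0, 'qpos': array([ 1.22639259e+00,  4.80807289e-01,  1.59688565e+00,  3.52003641e-05,
        1.06512878e+00, -4.66214991e-02]), 'qd': array([-4.69228000e-04, -1.19649484e-03,  6.92260019e-04, -1.02805922e-05,
       -1.32807804e-03, -2.15395741e-04]), 'joint_torque': array([-3.09166226e-04, -9.50651836e+01, -4.30188882e+01,  1.53853540e-05,
        1.24826375e-02, -3.29796137e-05]), 'eef_pos': array([190.6247709 , 621.19302431, 404.08381322]), 'orientation': array([-3.14036636e+00, -8.80206818e-05,  2.84379330e+00]), 'contact_force': array([-0.35766739,  0.00086019,  0.59152662]), 'torque': array([-0.04765029,  0.04358063, -0.00039814]), 'width': 85.90424357155155}
scene [[619.49281407   0.         310.30385189]
 [  0.         619.49281407 245.42166532]
 [  0.           0.           1.        ]] [[ 9.42764513e-01  2.16452602e-01 -2.53659898e-01  9.50862911e+02]
 [ 3.32793750e-01 -5.62703705e-01  7.56711874e-01 -1.18000766e+03]
 [ 2.10568901e-02 -7.97817530e-01 -6.02531157e-01  1.00795267e+03]
 [ 0.00000000e+00  0.00000000e+00  0.00000000e+00  1.00000000e+00]]
top [[443.18660637   0.         322.36359515]
 [  0.         443.18660637 231.12088026]
 [  0.           0.           1.        ]] [[-2.94401832e-03 -9.93045794e-01  1.17691905e-01  4.13756486e+02]
 [-9.99964459e-01  1.99366075e-03 -8.19187410e-03  5.36862830e+01]
 [ 7.90026838e-03 -1.17711839e-01 -9.93016369e-01  1.16358951e+03]
 [ 0.00000000e+00  0.00000000e+00  0.00000000e+00  1.00000000e+00]]
```

View pics/scene0.png

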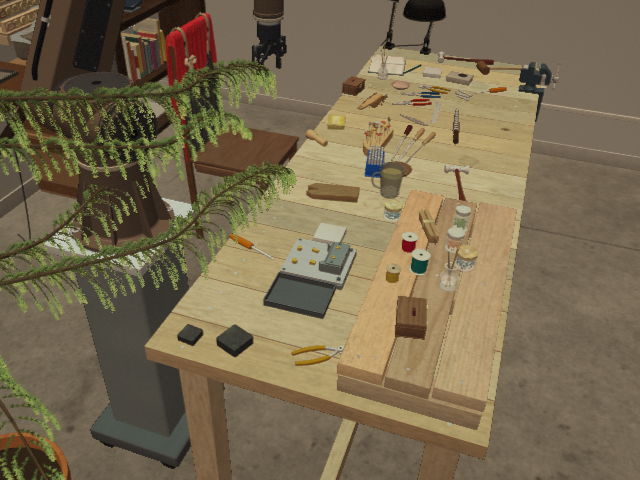

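View pics/top0.png

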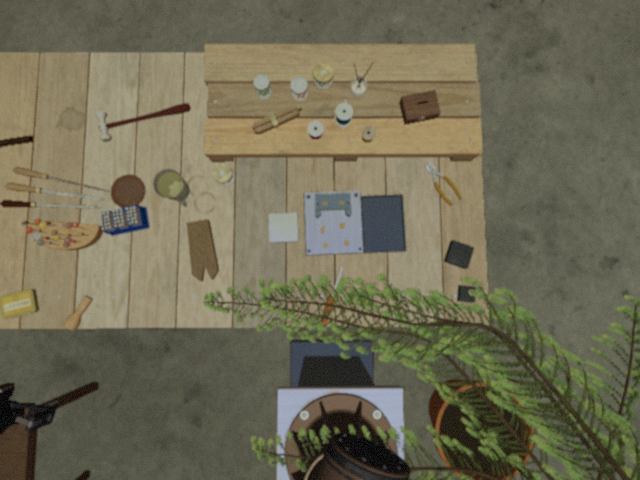

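```bash
cat > h.py <<'E'
import numpy as np, cv2
from workcell import manip
def ray(d,u,v,z):
    M=d["world_from_camera"];K=d["mtx"]
    r=M[:3,:3]@np.linalg.inv(K)@np.array([u,v,1.]);o=M[:3,3]
    return (o+r*(z-o[2])/r[2])
def proj(d,p):
    M=d["world_from_camera"];q=M[:3,:3].T@(np.array(p,float)-M[:3,3]);q=d["mtx"]@q;return q[:2]/q[2]
def crop(d,name,u0,v0,u1,v1,k):
    c=d["img"][v0:v1,u0:u1,::-1];cv2.imwrite(f"pics/{name}.png",cv2.resize(c,None,fx=k,fy=k,interpolation=cv2.INTER_CUBIC))
E
python3 - <<'E'
from h import *
import pickle
d=manip.snapshot("top");e=manip.snapshot("scene");pickle.dump((d,e),open("s0.pkl","wb"))
crop(d,"t1",260,170,500,310,3);crop(e,"s1",170,180,370,370,3)
crop(d,"t2",170,150,260,300,4)
E
```

```text
(no output)
```

View pics/t1.png

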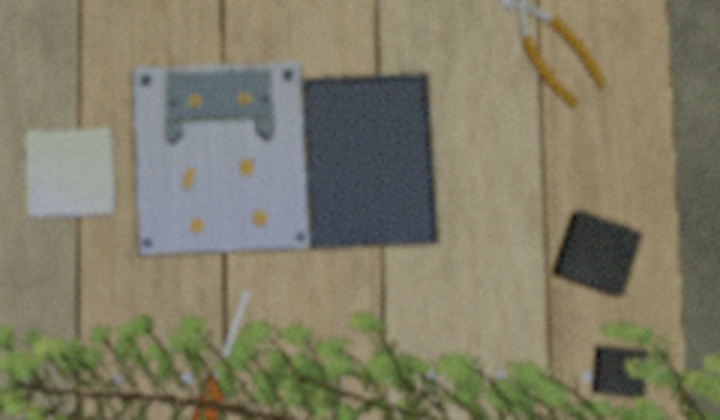

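View pics/s1.png

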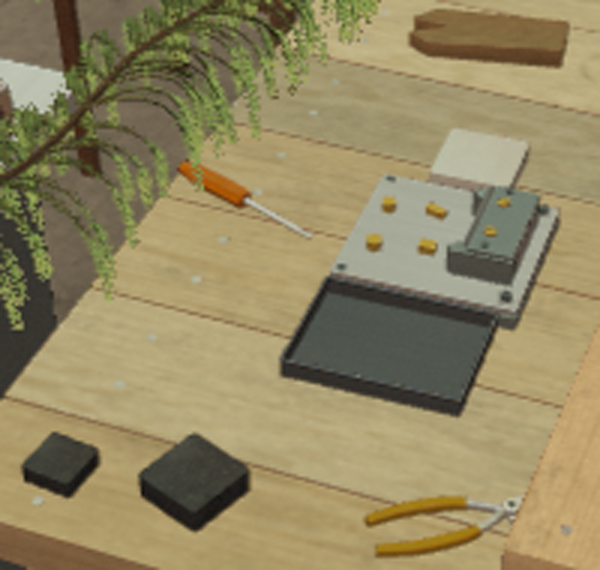

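View pics/t2.png

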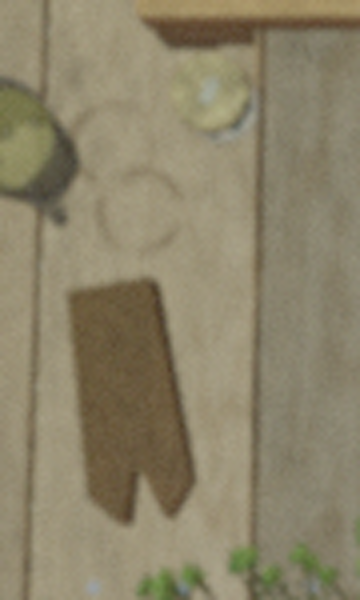

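```bash
python3 - <<'E'
from h import *
import pickle
d,e=pickle.load(open("s0.pkl","rb"))
def mask_contour(img,m,u0,v0,u1,v1):
    mm=np.zeros(m.shape,np.uint8);mm[v0:v1,u0:u1]=m[v0:v1,u0:u1]
    c,_=cv2.findContours(mm,cv2.RETR_EXTERNAL,cv2.CHAIN_APPROX_NONE);return max(c,key=cv2.contourArea)
def rect(d,m,box,z,name):
    c=mask_contour(d["img"],m,*box)
    P=np.array([ray(d,*p[0],z)[:2] for p in c],np.float32)
    r=cv2.minAreaRect(P);print(name,np.round(r[0],1),np.round(r[1],1),round(r[2],1), cv2.contourArea(c))
    return P
for n,D in(("top",d),("scene",e)):
    hsv=cv2.cvtColor(D["img"],cv2.COLOR_RGB2HSV);V=hsv[...,2];S=hsv[...,1];H=hsv[...,0]
    if n=="top":
        rect(D,(V<85).astype(np.uint8)*255,(440,235,478,272),22,"block")
        rect(D,((V<100)).astype(np.uint8)*255,(440,282,478,305),15,"small")
        rect(D,((H>5)&(H<30)&(S>70)&(V<130)).astype(np.uint8)*255,(180,215,225,285),22,"pin")
        rect(D,((S<70)&(V>120)).astype(np.uint8)*255,(300,185,363,260),22,"bed")
        rect(D,((V<100)).astype(np.uint8)*255,(362,190,410,256),10,"pan")
        rect(D,((S<60)&(V>150)).astype(np.uint8)*255,(262,205,303,250),18,"bb")
    else:
        pass
K=lambda u,v:(260+u/3,170+v/3)
for n,p in dict(c1=(135,67),c2=(299,64),c3=(310,245),c4=(139,253)).items(): print(n,ray(d,*K(*p),22)[:2].round(1))
for n,p in dict(e_ul=(188,179),e_ur=(247,167),e_ll=(196,225),e_lr=(259,218)).items(): print(n,ray(d,*K(*p),31)[:2].round(1))
S=lambda u,v:(170+u/3,180+v/3)
print('scene')
for n,p in dict(bedL=(388,177),bedR_back=(560,209),bedR_front=(508,312),bedfront=(331,278)).items(): print(n,ray(e,*S(*p),22)[:2].round(1))
for n,p in dict(bl=(195,433),b2=(249,475),b3=(195,512),b4=(140,478)).items(): print(n,ray(e,*S(*p),22)[:2].round(1))
for n,p in dict(bar=(437,209),blk=(428,244),disc=(389,202),hex=(374,241)).items(): print(n,ray(e,*S(*p),31)[:2].round(1))
for n,p in dict(p1=(569,19),p2=(561,55),p3=(420,12),).items(): print(n,ray(e,*S(*p),22)[:2].round(1))
T=lambda u,v:(170+u/4,150+v/4)
for n,p in dict(tl=(69,295),tr=(155,278),nr=(195,480),nr2=(177,518),nl2=(127,523),nl=(89,495),notch=(137,470)).items(): print(n,ray(d,*T(*p),22 if n[0]=='t' else 16)[:2].round(1))
E
```

```text
block [ 489.  -307.2] [62.4 58.8] 71.2 497.5
small [ 388.2 -325. ] [44.3 41.9] 82.7 207.5
pin [500.9 354.4] [157.   68.1] 9.5 1326.0
bed [573.8  21.3] [162.9 194.4] 89.9 4250.0
pan [ 570.8 -115.2] [151.4 111. ] 1.5 2266.0
bb [561.9 146.7] [76.  72.9] 0.6 735.5
c1 [651.5  89.5]
c2 [654.  -53.9]
c3 [495.4 -61.3]
c4 [488.9  85.8]
e_ul [551.8  43.6]
e_ur [562.   -7.2]
e_ll [512.1  36.8]
e_lr [518.  -17.1]
scene
bedL [498.9  74.6]
bedR_back [655.6  84.5]
bedR_front [654.1 -63.8]
bedfront [503.5 -74.8]
bl [ 475.6 -280.7]
b2 [ 531.  -306.5]
b3 [ 509.6 -353.8]
b4 [ 457.9 -337.3]
bar [558.7  34.7]
blk [567.4 -13.9]
disc [516.4  29.2]
hex [523.4 -26.4]
p1 [576.6 392.4]
p2 [587.6 324.7]
p3 [431.8 350.1]
tl [569.  394.5]
tr [580.  339.2]
nr [449.4 311.4]
nr2 [425.2 322.4]
nl2 [422.1 354.3]
nl [440.  379.2]
notch [456.  348.9]
```

```bash
python3 - <<'E'
from h import *
import pickle
d,e=pickle.load(open("s0.pkl","rb"))
def ov(D,name,u0,v0,u1,v1,k,polys):
    c=cv2.resize(D["img"][v0:v1,u0:u1,::-1],None,fx=k,fy=k,interpolation=cv2.INTER_CUBIC)
    for P in polys:
        q=np.array([(proj(D,p)-[u0,v0]+.5)*k-.5 for p in P]);cv2.polylines(c,[np.round(q).astype(int)],True,(0,0,255),1)
    cv2.imwrite(f"pics/{name}.png",c)
def R(cx,cy,a,w,l,z):
    a=np.radians(a);A=np.array([[np.cos(a),-np.sin(a)],[np.sin(a),np.cos(a)]])
    return [[*(A@np.array([x,y])+[cx,cy]),z] for x,y in((-w/2,-l/2),(w/2,-l/2),(w/2,l/2),(-w/2,l/2))]
polys=[R(489,-307.2,71.2-90,60,60,22),R(489,-307.2,71.2-90,60,60,0),R(570.8,-115.2,1.5,150,110,19),R(574,16,2,165,150,22)]
ov(d,"t3",300,180,480,280,4,polys)
ov(e,"s3",210,230,360,360,5,polys)
E
```

```text
(no output)
```

View pics/t3.png

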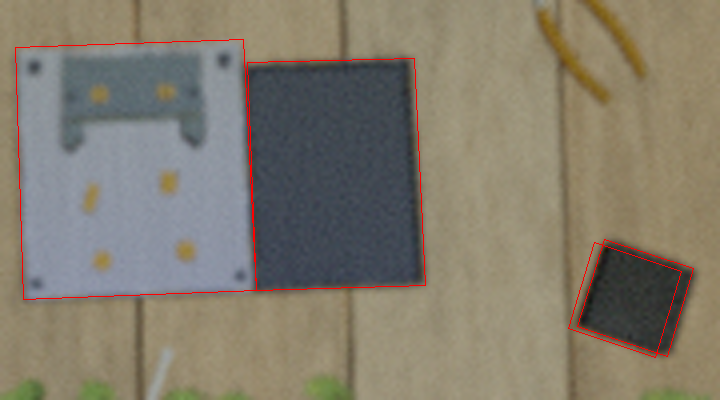

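View pics/s3.png

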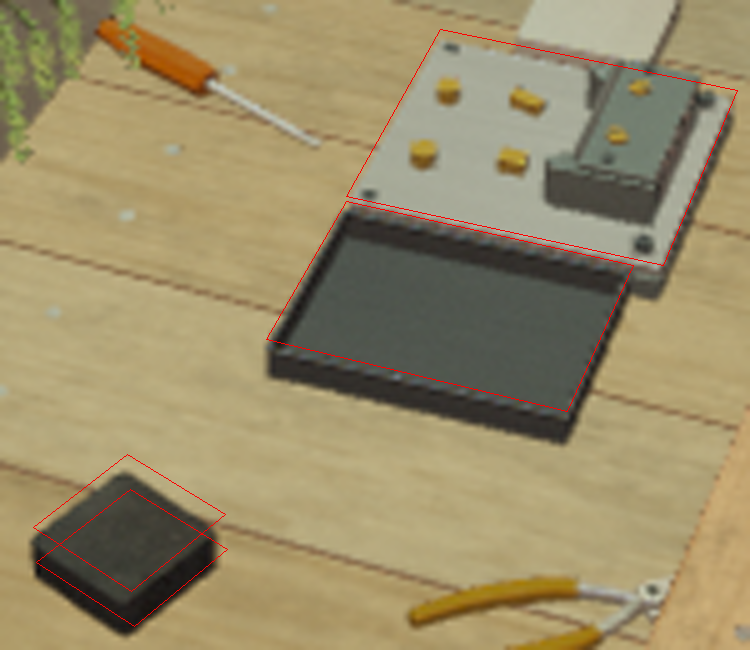

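```bash
cat > g.py <<'E'
import sys,numpy as np
from workcell import manip
# usage: g.py x y z [yawdeg]  -> displacement in present tool axes
s=manip.read_state();p=s["eef_pos"];y=s["orientation"][2]
a=sys.argv[1:]
t=np.array([p[i] if a[i]=='-' else float(a[i]) for i in range(3)])
d=t-p
print("t",round(s["time"],2),"pos",p.round(1),"rpy",np.degrees(s["orientation"]).round(1),"F",s["contact_force"].round(1),"w",round(s["width"],1))
c,sn=np.cos(y),np.sin(y)
tl=np.array([d[0]*c+d[1]*sn,d[0]*sn-d[1]*c,-d[2]])
print("tool shift now",tl.round(1),"rows needed",np.ceil(np.linalg.norm(tl)/62))
if len(a)>3:
    Y=np.radians(float(a[3]));tr=-(np.degrees(Y-y)+180)%360-180 if False else -((np.degrees(Y-y)+180)%360-180)
    c,sn=np.cos(Y),np.sin(Y)
    print("turn",round(tr,1),"shift after turn",np.array([d[0]*c+d[1]*sn,d[0]*sn-d[1]*c,-d[2]]).round(1))
E
python3 -m handwheel '[[0,0,0,0,10.7],[0,0,0,0,10.7],[0,0,0,0,10.7],[0,0,0,0,10.7],[0,0,0,0,10.7],[0,0,0,0,10.7],[0,0,0,0,10.7],[0,0,0,0,10.7]]'
python3 g.py 560 250 380 71.2
```

```text
time: 1.2
eef_pos: [190.5, 620.8, 402.7]
orientation: [-3.141, 0.004, 1.338]
contact_force: [-0.8, -0.5, 0.4]
width: 85.4
t 1.2 pos [190.5 620.8 402.7] rpy [-180.     0.2   76.7] F [-0.8 -0.5  0.4] w 85.4
tool shift now [-275.7  445.    22.7] rows needed 9.0
turn 5.5 shift after turn [-231.9  469.3   22.7]
```

```bash
python3 -m handwheel '[[0,-30,50,3,0],[0,-30,50,3,0],[0,-30,50,3,0],[0,-30,50,3,0],[0,-30,50,3,0],[0,-30,50,3,0],[0,-30,50,3,0],[0,-30,50,3,0]]'
python3 g.py 491 -312 300 71.2
```

```text
time: 2.2
eef_pos: [530.3, 287.1, 378.1]
orientation: [-3.141, 0.002, 1.34]
contact_force: [-0.2, 0.7, -0.3]
width: 85.2
t 2.2 pos [530.3 287.1 378.1] rpy [-1.80e+02  1.00e-01  7.68e+01] F [-0.2  0.7 -0.3] w 85.2
tool shift now [-592.2   98.7   78.1] rows needed 10.0
turn 5.6 shift after turn [-579.8  155.8   78.1]
```

```bash
python3 -m handwheel '[[0,0,0,0,5.5],[0,-60,15,0,0],[0,-60,15,0,0],[0,-60,15,0,0],[0,-60,15,0,0],[0,-60,15,0,0],[0,-60,15,10,0],[0,-60,15,10,0]]'
python3 -m handwheel '[[0,-58,16,10,0],[0,-58,16,10,0],[0,-30,10,20,0]]'
python3 g.py 491 -312 300 71.2
python3 - <<'E'
from h import *
d=manip.snapshot("top");e=manip.snapshot("scene")
crop(e,"s4",130,220,330,370,4);crop(d,"t4",400,190,520,310,5)
E
```

```text
time: 3.2
eef_pos: [495.3, -148.1, 359.0]
orientation: [3.137, 0.001, 1.241]
contact_force: [0.8, 0.1, -0.0]
width: 85.1
time: 3.58
eef_pos: [486.7, -306.1, 319.3]
orientation: [3.135, 0.002, 1.239]
contact_force: [0.6, 0.9, 1.1]
width: 85.2
t 3.58 pos [ 486.7 -306.1  319.3] rpy [1.796e+02 1.000e-01 7.100e+01] F [0.6 0.9 1.1] w 85.2
tool shift now [-4.1  6.  19.3] rows needed 1.0
turn -0.2 shift after turn [-4.2  6.  19.3]
```

View pics/s4.png

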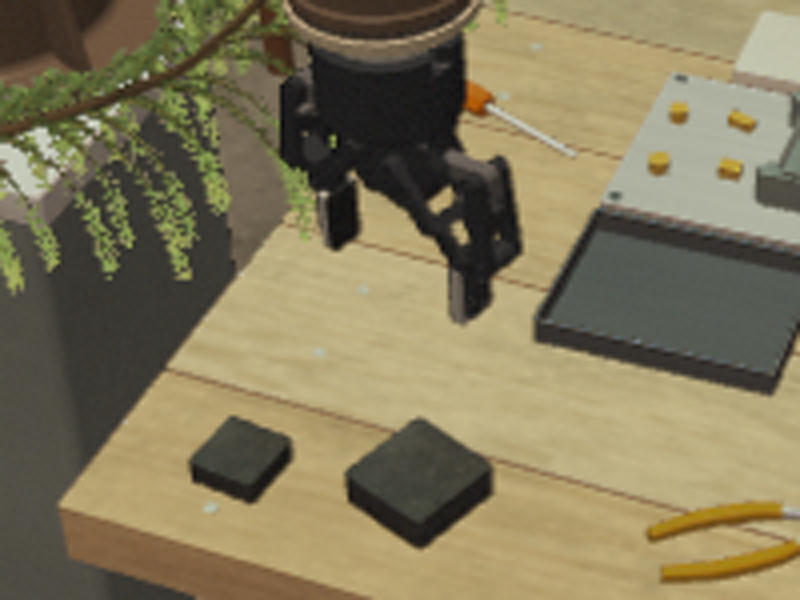

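View pics/t4.png

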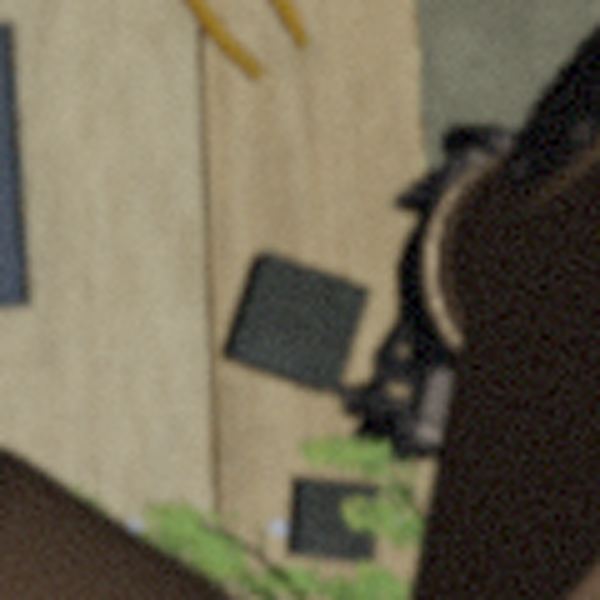

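```bash
python3 - <<'E'
from h import *
d=manip.snapshot("top");e=manip.snapshot("scene")
s=manip.read_state();p=s["eef_pos"];y=s["orientation"][2];ty=np.array([np.sin(y),-np.cos(y),0]);tx=np.array([np.cos(y),np.sin(y),0])
for k in(-42.5,42.5):
  for z in(160,173):
    for x in (-11,11):
      q=p+ty*k+tx*x-[0,0,z]; u=proj(e,q);v=proj(d,q);print(k,z,x,"scene crop",((u-[130,220]+.5)*4).round(0),"top crop",((v-[400,190]+.5)*5).round(0))
for n,c in dict(l=(346,475),t=(420,418),r=(493,472),b=(420,520),lb=(348,498),bb=(420,547)).items():
    print(n,ray(e,130+c[0]/4-.5,220+c[1]/4-.5,22 if len(n)==1 else 0).round(1))
for n,c in dict(t=(265,255),r=(368,290),b=(340,390),l=(228,355)).items():
    print(n,ray(d,400+c[0]/5-.5,190+c[1]/5-.5,22).round(1))
crop(e,"s5",195,255,265,315,10);crop(d,"t5",435,230,485,275,14)
E
```

```text
-42.5 160 -11 scene crop [336. 241.] top crop [377. 404.]
-42.5 160 11 scene crop [366. 221.] top crop [330. 388.]
-42.5 173 -11 scene crop [338. 260.] top crop [367. 405.]
-42.5 173 11 scene crop [368. 239.] top crop [321. 389.]
42.5 160 -11 scene crop [454. 310.] top crop [430. 227.]
42.5 160 11 scene crop [484. 288.] top crop [384. 212.]
42.5 173 -11 scene crop [455. 329.] top crop [419. 230.]
42.5 173 11 scene crop [485. 307.] top crop [374. 215.]
l [ 455.  -334.8   22. ]
t [ 474.1 -280.2   22. ]
r [ 529.4 -304.4   22. ]
b [ 507.1 -351.    22. ]
lb [ 452.9 -331.5   -0. ]
bb [ 505.7 -350.7    0. ]
t [ 523.9 -293.2   22. ]
r [ 505.6 -346.    22. ]
b [ 454.  -329.3   22. ]
l [ 472.1 -272.1   22. ]
```

View pics/s5.png

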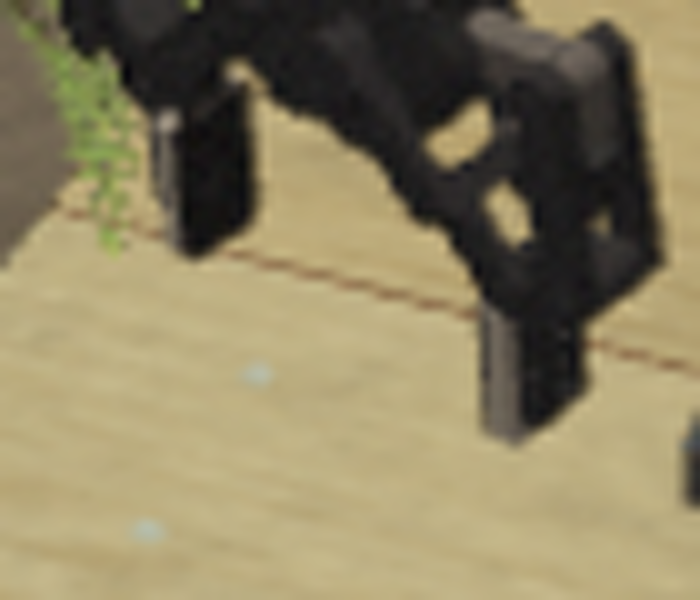

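View pics/t5.png

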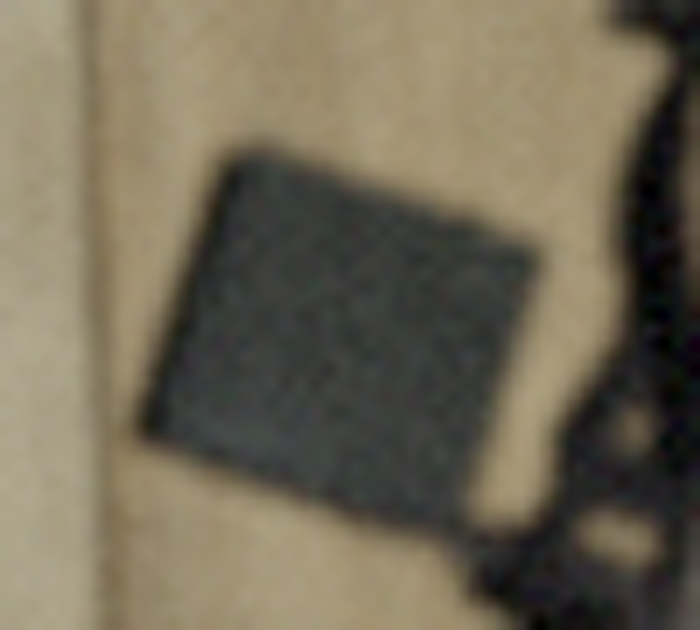

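```bash
python3 g.py 490 -316 169 71
python3 -m handwheel '[[0,-8,6,30,0],[0,0,0,40,0],[0,0,0,40,0],[0,0,0,0,0]]'
python3 g.py 490 -316 169 71
```

```text
t 3.77 pos [ 486.6 -303.4  318.6] rpy [179.8   0.   71. ] F [-0.5 -0.4 -0.5] w 85.4
tool shift now [-10.8   7.3 149.6] rows needed 3.0
turn 0.0 shift after turn [-10.8   7.3 149.6]
time: 4.28
eef_pos: [492.3, -309.8, 209.4]
orientation: [3.134, 0.001, 1.244]
contact_force: [-0.0, 1.1, -0.3]
width: 85.3
t 4.28 pos [ 492.3 -309.8  209.4] rpy [1.795e+02 1.000e-01 7.120e+01] F [-0.   1.1 -0.3] w 85.3
tool shift now [-6.6 -0.2 40.4] rows needed 1.0
turn 0.2 shift after turn [-6.6 -0.2 40.4]
```

```bash
python3 -m handwheel '[[0,-6,0,10,0],[0,0,0,15,0],[0,0,0,10,0],[0,0,0,5,0],[0,0,0,0,0]]'
python3 g.py 490 -316 169 71
python3 - <<'E'
from h import *
e=manip.snapshot("scene");crop(e,"s6",170,260,280,370,6)
E
```

```text
time: 4.9
eef_pos: [492.3, -316.0, 171.2]
orientation: [3.129, 0.003, 1.245]
contact_force: [-0.2, -0.1, -0.4]
width: 85.7
t 4.9 pos [ 492.3 -316.   171.2] rpy [179.3   0.2  71.3] F [-0.2 -0.1 -0.4] w 85.7
tool shift now [-0.7 -2.2  2.2] rows needed 1.0
turn 0.3 shift after turn [-0.7 -2.2  2.2]
```

View pics/s6.png

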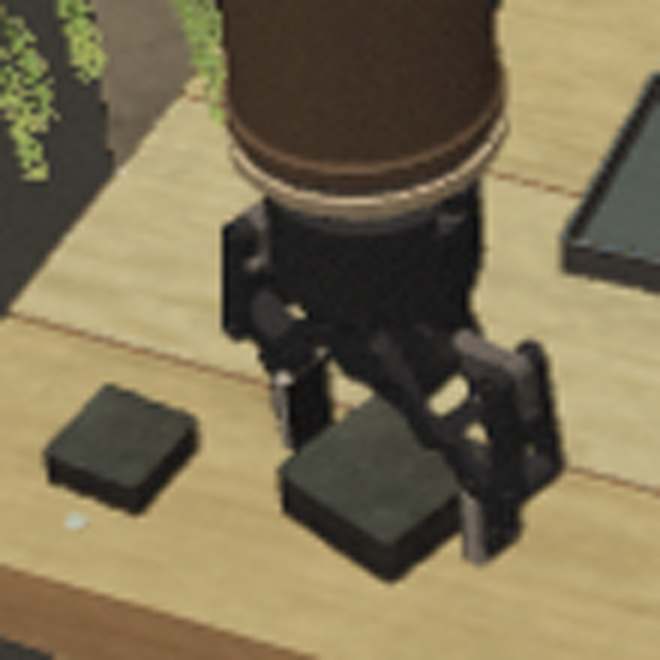

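```bash
python3 -m handwheel '[[255,0,0,0,0],[255,0,0,0,0],[255,0,0,0,0],[255,0,0,0,0],[255,0,0,0,0],[255,0,0,0,0],[255,0,0,0,0],[255,0,0,0,0]]' 50
python3 - <<'E'
from h import *
e=manip.snapshot("scene");crop(e,"s7",170,260,280,370,6)
E
```

```text
time: 5.95
eef_pos: [492.5, -316.2, 172.4]
orientation: [3.127, 0.003, 1.245]
contact_force: [-0.4, -1.4, -2.2]
width: 59.2
```

View pics/s7.png

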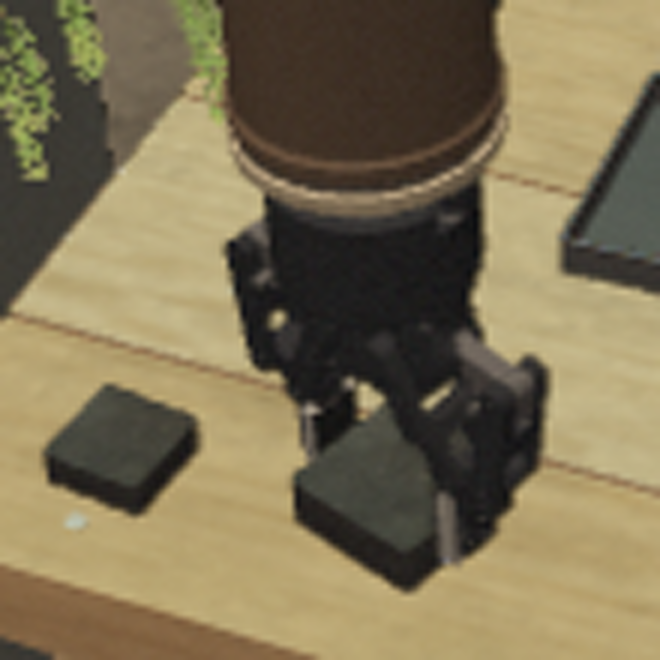

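```bash
python3 -m handwheel '[[255,0,0,-30,0],[255,0,0,-50,0],[255,0,0,-50,-10.4],[255,0,0,0,-10.4]]'
python3 g.py 513 90 260 92
```

```text
time: 6.5
eef_pos: [490.8, -315.1, 305.5]
orientation: [3.131, 0.007, 1.616]
contact_force: [-0.5, 0.0, -1.6]
width: 59.0
t 6.5 pos [ 490.8 -315.1  305.5] rpy [179.4   0.4  92.6] F [-0.5  0.  -1.6] w 59.0
tool shift now [403.7  40.7  45.5] rows needed 7.0
turn 0.6 shift after turn [404.1  36.4  45.5]
```

```bash
python3 -m handwheel '[[255,58,5,0,0],[255,58,5,0,0],[255,58,5,0,0],[255,58,5,0,0],[255,58,5,0,0],[255,58,5,0,0],[255,56,6,0,0],[255,0,0,0,0]]'
python3 g.py 513 90 230 92
```

```text
time: 7.5
eef_pos: [507.8, 101.2, 304.4]
orientation: [3.124, 0.01, 1.619]
contact_force: [-0.9, -0.9, -1.6]
width: 59.3
t 7.5 pos [507.8 101.2 304.4] rpy [179.    0.6  92.7] F [-0.9 -0.9 -1.6] w 59.3
tool shift now [-11.5   4.7  74.4] rows needed 2.0
turn 0.7 shift after turn [-11.4   4.8  74.4]
```

```bash
python3 -m handwheel '[[255,-10,5,50,0],[255,0,0,15,0],[255,0,0,0,0]]'
python3 g.py 513 90 196 92
python3 - <<'E'
from h import *
e=manip.snapshot("scene");crop(e,"s8",230,160,380,310,5);d=manip.snapshot("top");crop(d,"t8",270,170,420,290,5)
E
```

```text
time: 7.88
eef_pos: [514.9, 90.7, 239.3]
orientation: [3.123, 0.01, 1.62]
contact_force: [0.4, 0.7, -0.7]
width: 58.8
t 7.88 pos [514.9  90.7 239.3] rpy [178.9   0.6  92.8] F [ 0.4  0.7 -0.7] w 58.8
tool shift now [-0.6 -1.9 43.3] rows needed 1.0
turn 0.8 shift after turn [-0.6 -1.9 43.3]
```

View pics/s8.png

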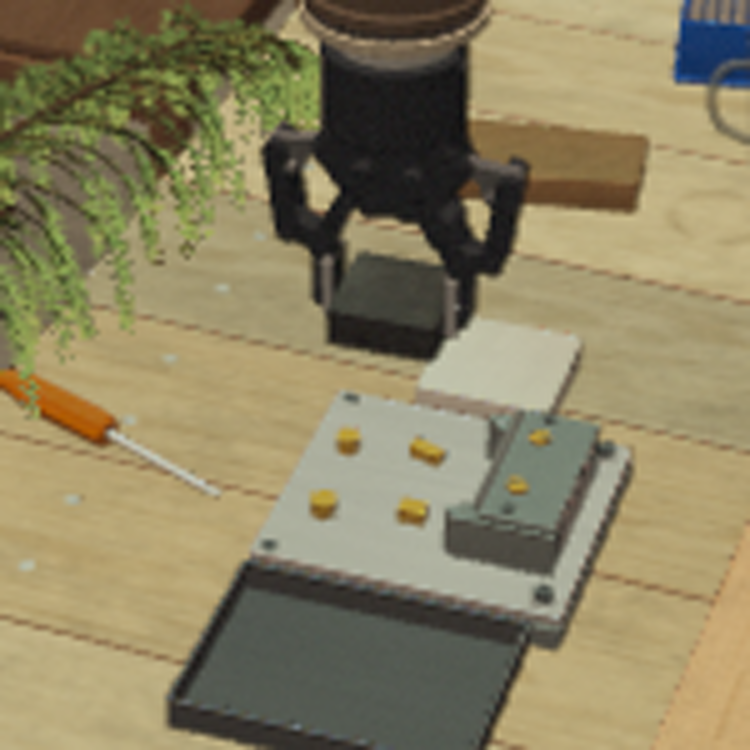

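View pics/t8.png

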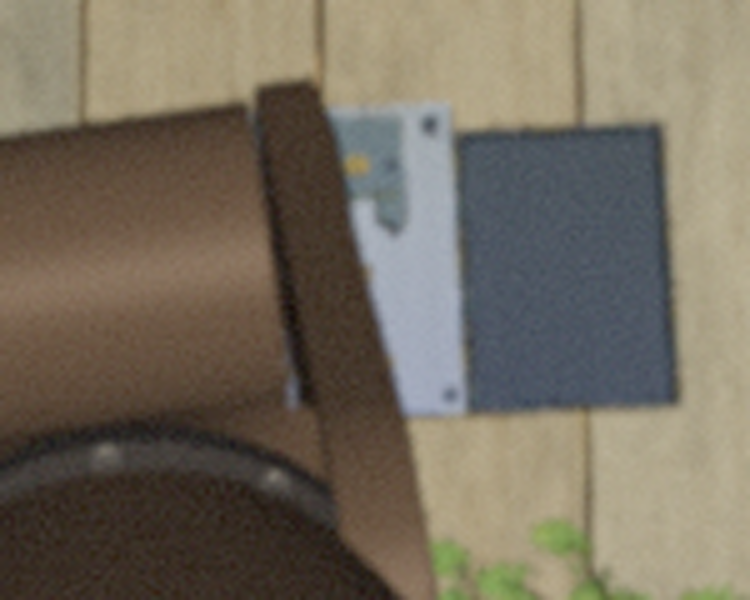

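```bash
python3 -m handwheel '[[255,0,-2,25,0.5],[255,0,0,12,0],[255,0,0,5,0],[255,0,0,0,0]]'
python3 g.py 513 88 196 92
python3 - <<'E'
from h import *
e=manip.snapshot("scene");crop(e,"s9",260,200,370,290,7)
E
```

```text
time: 8.48
eef_pos: [516.0, 90.1, 201.5]
orientation: [3.115, 0.009, 1.61]
contact_force: [0.6, -0.6, -0.9]
width: 58.8
t 8.47 pos [516.   90.1 201.5] rpy [178.5   0.5  92.3] F [ 0.6 -0.6 -0.9] w 58.8
tool shift now [-2.  -3.1  5.5] rows needed 1.0
turn 0.3 shift after turn [-2.  -3.1  5.5]
```

View pics/s9.png

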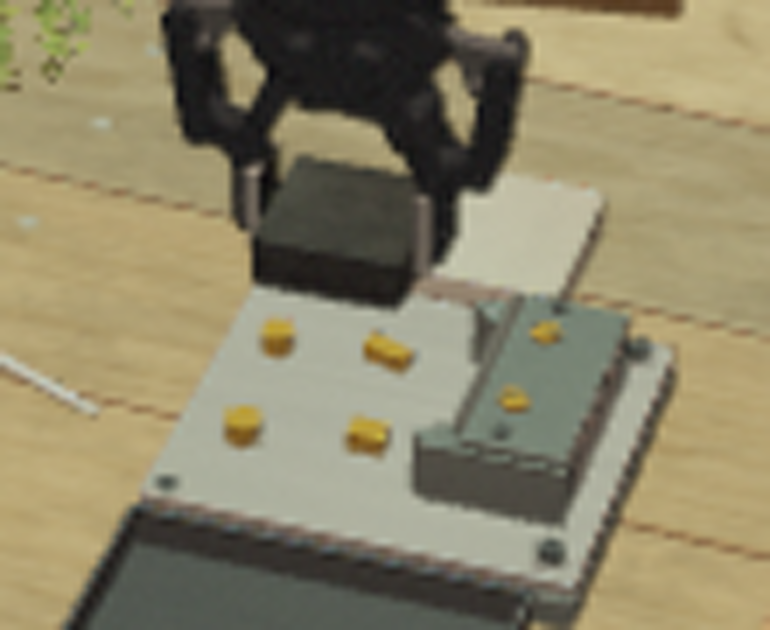

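```bash
python3 -m handwheel '[[255,0,-5,5,0],[255,0,0,0,0]]'
python3 g.py 513 -60 196.5 92
```

```text
time: 8.78
eef_pos: [511.1, 89.9, 197.0]
orientation: [3.113, 0.009, 1.61]
contact_force: [-0.2, 1.1, -1.1]
width: 59.3
t 8.78 pos [511.1  89.9 197. ] rpy [178.4   0.5  92.3] F [-0.2  1.1 -1.1] w 59.3
tool shift now [-149.9   -4.     0.5] rows needed 3.0
turn 0.3 shift after turn [-149.9   -3.3    0.5]
```

```bash
python3 -m handwheel '[[255,-16,0,0,0],[255,-16,0,0,0],[255,-16,0,0,0],[255,-16,0,0,0]]'
python3 g.py 515 -60 197 92
python3 - <<'E'
from h import *
e=manip.snapshot("scene");crop(e,"s10",260,200,370,290,7)
E
```

```text
time: 9.28
eef_pos: [513.9, 22.3, 197.9]
orientation: [3.113, 0.009, 1.611]
contact_force: [0.3, 0.3, -1.1]
width: 58.9
t 9.28 pos [513.9  22.3 197.9] rpy [178.3   0.5  92.3] F [ 0.3  0.3 -1.1] w 58.9
tool shift now [-82.2  -2.2   0.9] rows needed 2.0
turn 0.3 shift after turn [-82.3  -1.8   0.9]
```

View pics/s10.png

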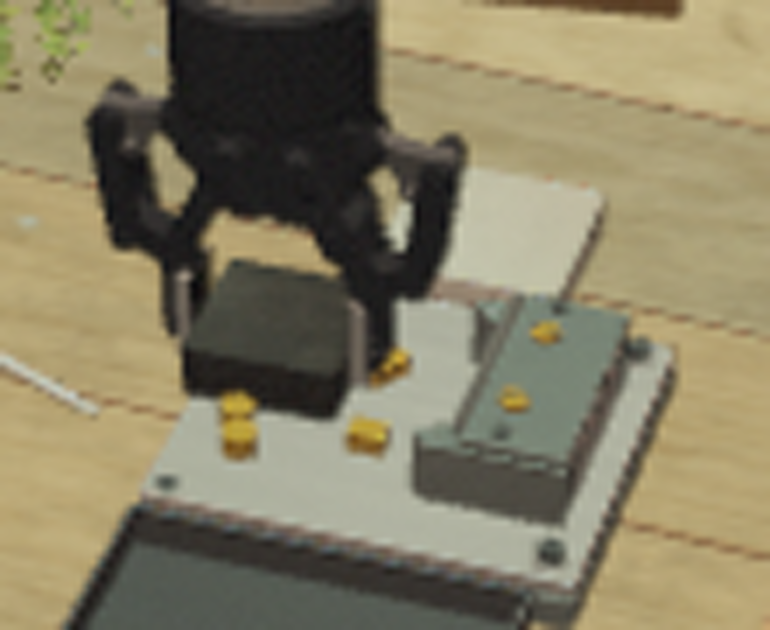

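```bash
python3 -m handwheel '[[255,-15,0,0.5,0],[255,-15,0,0,0],[255,-15,0,0,0],[255,-15,0,0,0],[255,-15,0,0,0],[255,-12,0,0,0],[255,0,0,0,0]]'
python3 g.py 515 -60 197 92
python3 - <<'E'
from h import *
e=manip.snapshot("scene");crop(e,"s11",250,210,370,310,6)
E
```

```text
time: 10.2
eef_pos: [517.8, -73.6, 198.3]
orientation: [3.112, 0.009, 1.609]
contact_force: [-0.1, -0.1, -0.9]
width: 58.9
t 10.2 pos [517.8 -73.6 198.3] rpy [178.3   0.5  92.2] F [-0.1 -0.1 -0.9] w 58.9
tool shift now [13.7 -2.3  1.3] rows needed 1.0
turn 0.2 shift after turn [13.7 -2.3  1.3]
```

View pics/s11.png

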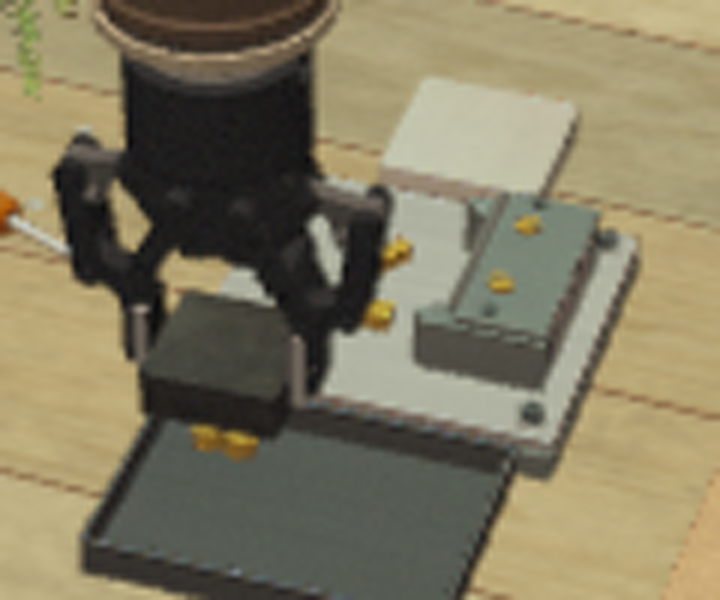

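```bash
python3 -m handwheel '[[255,-14,0,0,0],[255,0,0,-40,0],[255,0,0,-50,0],[255,0,0,0,0]]'
python3 - <<'E'
from h import *
e=manip.snapshot("scene");crop(e,"s12",250,210,370,310,6);d=manip.snapshot("top");crop(d,"t12",290,175,420,275,6)
E
```

```text
time: 10.75
eef_pos: [515.7, -87.5, 290.2]
orientation: [3.114, 0.009, 1.612]
contact_force: [-0.2, 0.7, -1.5]
width: 58.7
```

View pics/s12.png

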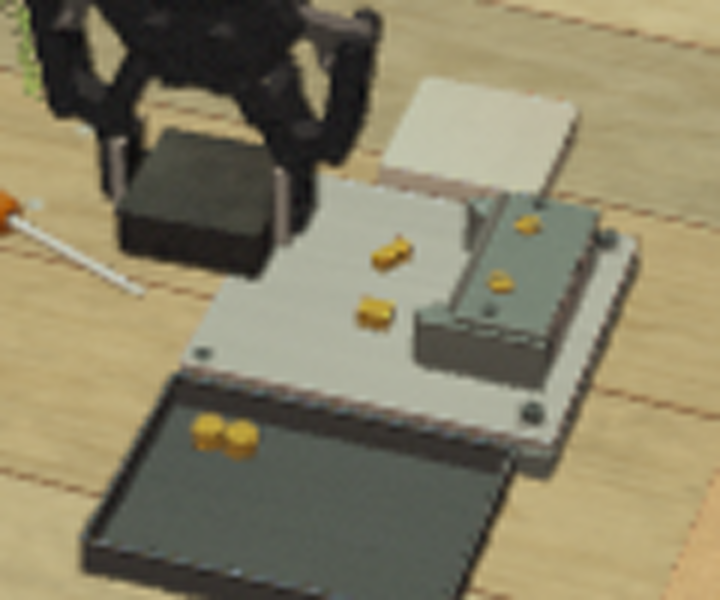

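View pics/t12.png

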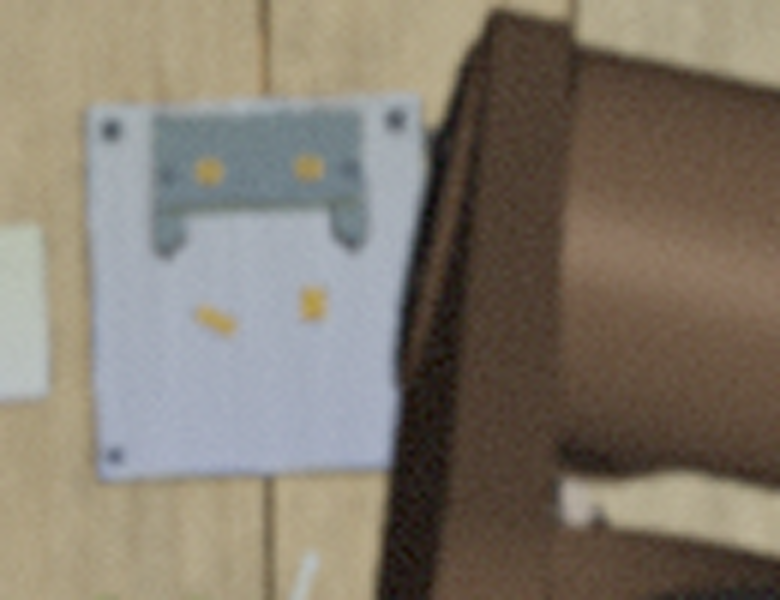

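```bash
python3 -m handwheel '[[255,0,0,0,10.7],[255,0,0,0,10.7],[255,0,0,0,10.7],[255,0,0,0,10.7],[255,0,0,0,10.7],[255,0,0,0,10.7],[255,0,0,0,10.7],[255,0,0,0,10.7]]'
python3 -m handwheel '[[255,0,0,0,5.5]]'
python3 g.py 543 99 230 2
```

```text
time: 11.85
eef_pos: [510.7, -86.8, 275.8]
orientation: [3.139, -0.005, 0.106]
contact_force: [0.0, -1.2, -1.0]
width: 59.0
time: 11.98
eef_pos: [510.2, -86.7, 274.2]
orientation: [3.14, -0.003, 0.006]
contact_force: [-0.9, 0.2, -1.5]
width: 59.0
t 11.97 pos [510.2 -86.7 274.2] rpy [179.9  -0.2   0.3] F [-0.9  0.2 -1.5] w 59.0
tool shift now [  33.9 -185.5   44.2] rows needed 4.0
turn -1.7 shift after turn [  39.3 -184.5   44.2]
```

```bash
python3 -m handwheel '[[255,10,-46,0,-1.7],[255,10,-46,0,0],[255,9,-46,0,0],[255,9,-46,0,0],[255,0,0,10,0],[255,0,0,0,0]]'
python3 g.py 548 99 200 2
```

```text
time: 12.72
eef_pos: [541.6, 102.5, 254.6]
orientation: [3.139, 0.01, 0.034]
contact_force: [-0.1, -0.4, -1.0]
width: 59.1
t 12.72 pos [541.6 102.5 254.6] rpy [179.9   0.6   2. ] F [-0.1 -0.4 -1. ] w 59.1
tool shift now [ 6.3  3.8 54.6] rows needed 1.0
turn -0.0 shift after turn [ 6.3  3.8 54.6]
```

```bash
python3 -m handwheel '[[255,6,0,25,0],[255,0,0,20,0],[255,0,0,5,0],[255,0,0,0,0]]'
python3 g.py 548 99 197 2
python3 - <<'E'
from h import *
e=manip.snapshot("scene");crop(e,"s13",250,190,370,290,6)
E
```

```text
time: 13.22
eef_pos: [546.5, 98.8, 202.1]
orientation: [3.139, 0.014, 0.031]
contact_force: [1.0, -0.1, -0.8]
width: 59.1
t 13.22 pos [546.5  98.8 202.1] rpy [179.8   0.8   1.8] F [ 1.  -0.1 -0.8] w 59.1
tool shift now [ 1.5 -0.2  5.1] rows needed 1.0
turn -0.2 shift after turn [ 1.5 -0.2  5.1]
```

View pics/s13.png

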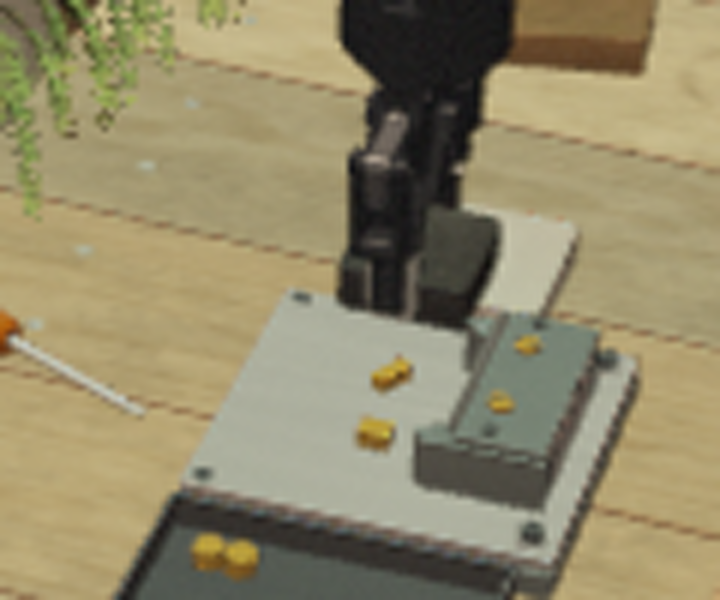

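```bash
python3 -m handwheel '[[255,-6,0,5.5,0],[255,0,0,0,0],[255,0,15,0,0],[255,0,15,0,0]]'
python3 g.py 543 -46 197 2
python3 - <<'E'
from h import *
e=manip.snapshot("scene");crop(e,"s14",250,190,370,290,6)
E
```

```text
time: 13.78
eef_pos: [541.3, 67.7, 198.3]
orientation: [3.139, 0.011, 0.032]
contact_force: [0.4, 0.7, -0.7]
width: 58.8
t 13.78 pos [541.3  67.7 198.3] rpy [179.9   0.6   1.8] F [ 0.4  0.7 -0.7] w 58.8
tool shift now [ -2.  113.7   1.3] rows needed 2.0
turn -0.2 shift after turn [ -2.3 113.7   1.3]
```

View pics/s14.png

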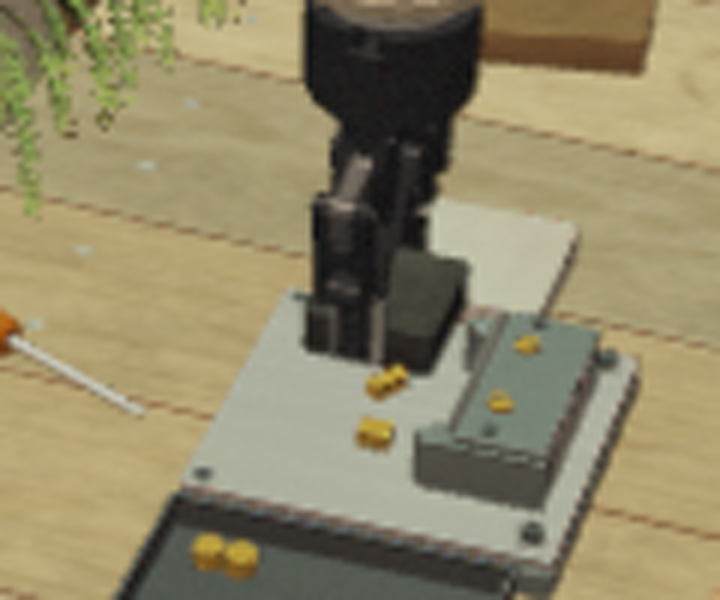

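```bash
python3 -m handwheel '[[255,0,14,1,0],[255,0,14,0,0],[255,0,14,0,0],[255,0,14,0,0]]'
python3 g.py 543 -46 197 2
python3 - <<'E'
from h import *
e=manip.snapshot("scene");crop(e,"s15",250,190,370,290,6)
E
```

```text
time: 14.32
eef_pos: [543.4, 5.7, 197.6]
orientation: [3.139, 0.01, 0.031]
contact_force: [-0.3, -0.2, -1.0]
width: 58.8
t 14.32 pos [543.4   5.7 197.6] rpy [179.8   0.6   1.8] F [-0.3 -0.2 -1. ] w 58.8
tool shift now [-2.  51.7  0.6] rows needed 1.0
turn -0.2 shift after turn [-2.2 51.7  0.6]
```

View pics/s15.png

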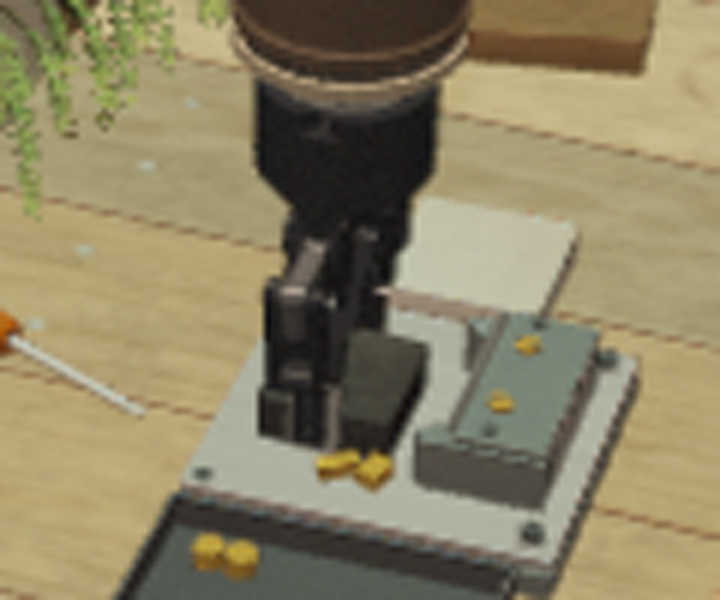

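```bash
python3 -m handwheel '[[255,-1,14,0,0],[255,0,14,0,0],[255,0,14,0,0],[255,0,14,0,0],[255,0,14,0,0],[255,0,0,0,0],[255,0,0,-45,0],[255,0,0,-45,0]]'
python3 - <<'E'
from h import *
e=manip.snapshot("scene");crop(e,"s16",230,200,370,310,5)
E
python3 g.py 490 -316 172 71
```

```text
time: 15.38
eef_pos: [544.4, -70.9, 286.6]
orientation: [3.14, 0.017, 0.029]
contact_force: [0.1, 0.1, -2.3]
width: 58.7
t 15.43 pos [545.9 -71.1 291.8] rpy [179.8   0.6   1.7] F [ 4.8 -1.5  5.9] w 59.1
tool shift now [-63.  243.2 119.8] rows needed 5.0
turn -69.3 shift after turn [-249.8   26.9  119.8]
```

View pics/s16.png

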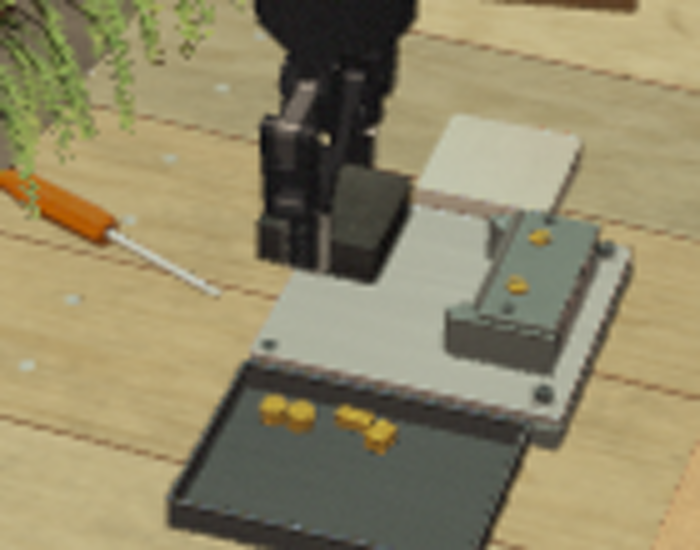

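```bash
python3 -m handwheel '[[255,-13,48,0,0],[255,-13,48,0,0],[255,-13,48,0,0],[255,-13,48,0,0],[255,0,0,0,0],[255,0,0,40,0],[255,0,0,30,0],[255,0,0,0,0]]'
python3 g.py 490 -270 173 2
```

```text
time: 16.42
eef_pos: [499.8, -267.4, 223.6]
orientation: [3.137, 0.004, 0.033]
contact_force: [0.3, 0.4, -0.8]
width: 58.9
t 16.43 pos [ 499.8 -267.4  223.6] rpy [179.7   0.3   1.9] F [ 0.3  0.4 -0.8] w 58.9
tool shift now [-9.9  2.3 50.6] rows needed 1.0
turn -0.1 shift after turn [-9.9  2.3 50.6]
```

```bash
python3 -m handwheel '[[255,0,0,20,0],[255,0,0,15,0],[255,0,0,10,0],[255,0,0,3,0],[255,0,0,0,0]]'
python3 g.py - - 172.5 2
```

```text
time: 17.05
eef_pos: [501.6, -266.6, 177.4]
orientation: [3.135, 0.001, 0.035]
contact_force: [-0.9, 0.2, -1.7]
width: 58.6
t 17.05 pos [ 501.6 -266.6  177.4] rpy [1.796e+02 1.000e-01 2.000e+00] F [-0.9  0.2 -1.7] w 58.6
tool shift now [0.  0.  4.9] rows needed 1.0
turn 0.0 shift after turn [0.  0.  4.9]
```

```bash
python3 -m handwheel '[[255,0,0,3,0],[255,0,0,1,0],[255,0,0,0,0]]'
python3 g.py - - 172.5 2
```

```text
time: 17.42
eef_pos: [501.9, -266.9, 174.1]
orientation: [3.134, 0.0, 0.035]
contact_force: [0.1, 0.0, -1.7]
width: 58.9
t 17.43 pos [ 501.9 -266.9  174.1] rpy [179.6   0.    2. ] F [ 0.1  0.  -1.7] w 58.9
tool shift now [0.  0.  1.6] rows needed 1.0
turn -0.0 shift after turn [0.  0.  1.6]
```

```bash
python3 -m handwheel '[[255,0,0,2,0],[255,0,0,0.5,0]]'
python3 -m handwheel '[[0,0,0,0,0],[0,0,0,0,0],[0,0,0,0,0],[0,0,0,0,0],[0,0,0,-10,0],[0,0,0,-40,0],[0,0,0,-50,0],[0,0,0,-50,0]]'
python3 - <<'E'
from h import *
e=manip.snapshot("scene");crop(e,"s17",170,200,370,350,4);d=manip.snapshot("top");crop(d,"t17",290,175,480,315,4)
E
```

```text
time: 17.68
eef_pos: [502.0, -267.0, 172.1]
orientation: [3.134, -0.0, 0.035]
contact_force: [-3.8, 3.0, 17.6]
width: 59.1
time: 18.68
eef_pos: [500.9, -265.3, 324.4]
orientation: [3.138, 0.005, 0.035]
contact_force: [1.0, -0.7, -0.3]
width: 85.2
```

View pics/s17.png

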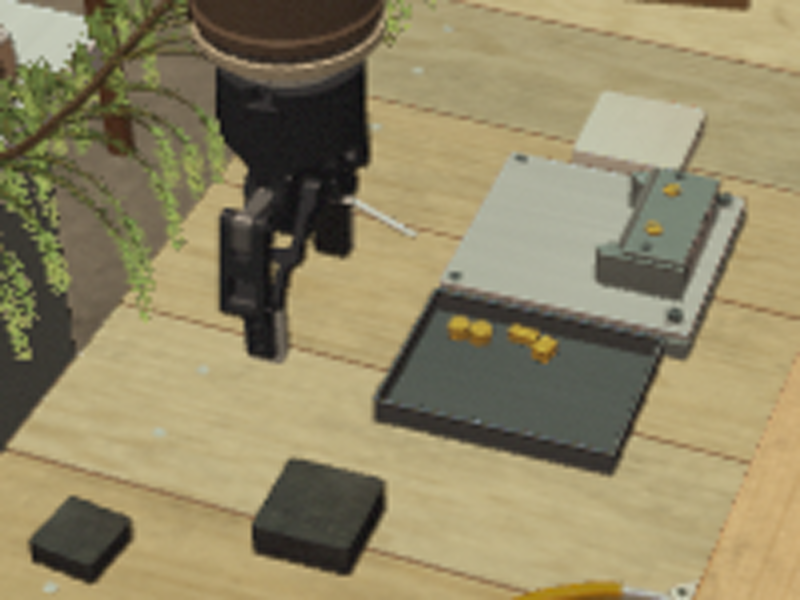

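View pics/t17.png

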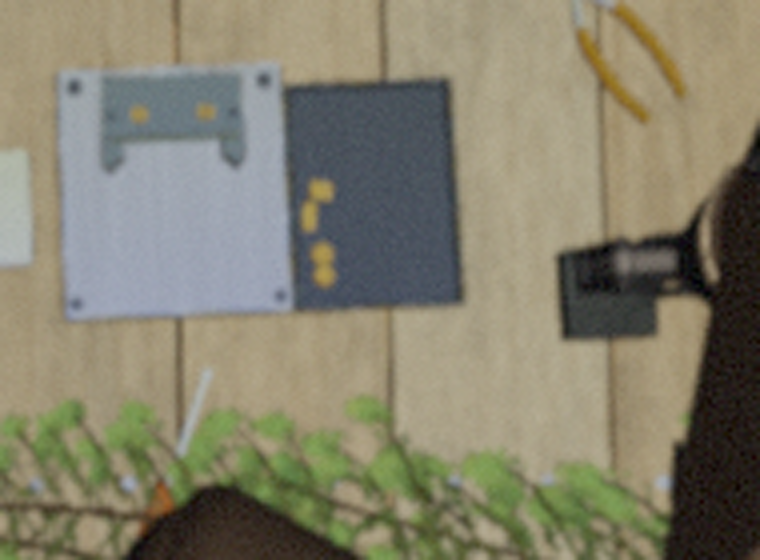

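```bash
python3 - <<'E'
from h import *
import pickle
e=manip.snapshot("scene");d=manip.snapshot("top");pickle.dump((d,e),open("s1.pkl","wb"))
crop(d,"t18",298,185,373,260,10);crop(e,"s18",270,230,362,294,8)
hsv=cv2.cvtColor(d["img"],cv2.COLOR_RGB2HSV)
for u,v in((320,240),(340,245),(300,250),(380,240),(335,200)): print(hsv[v,u])
E
```

```text
[111  34 182]
[111  33 180]
[ 20  65 162]
[106  54  90]
[100  44 128]
```

View pics/t18.png

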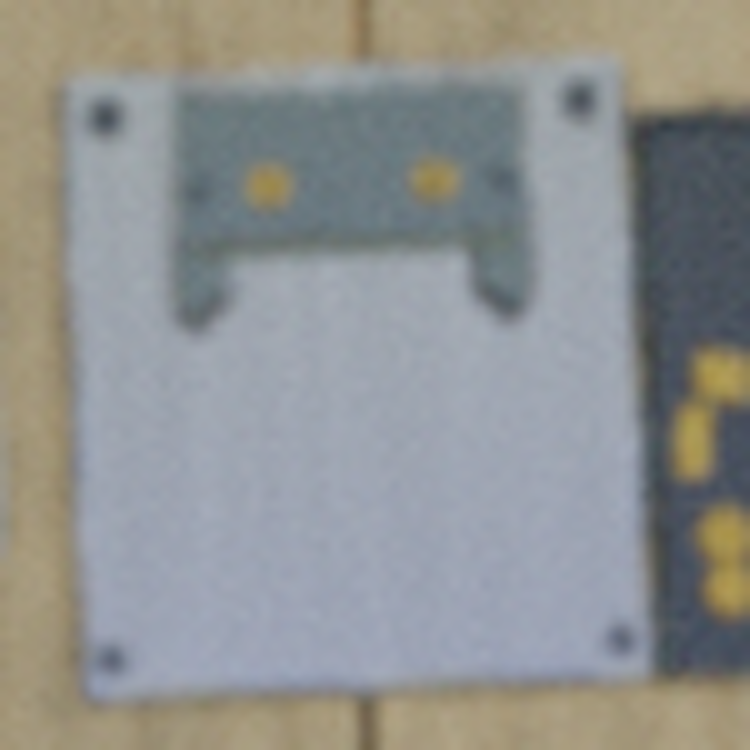

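View pics/s18.png

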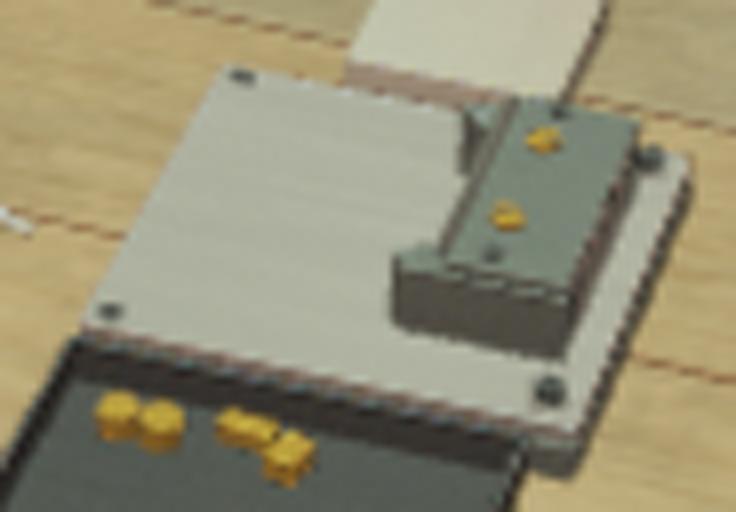

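```bash
cat > fit.py <<'E'
from h import *
def rigid(A,B):
    A=np.array(A,float);B=np.array(B,float);a=A.mean(0);b=B.mean(0)
    H=(A-a).T@(B-b);y=np.arctan2(H[0,1]-H[1,0],H[0,0]+H[1,1])
    c,s=np.cos(y),np.sin(y);R=np.array([[c,-s],[s,c]]);t=b-R@a
    return t,np.degrees(y),(B-(A@R.T+t))
E
python3 - <<'E'
from fit import *
import pickle
d,e=pickle.load(open("s1.pkl","rb"))
A=[(105,75),(105,-75),(-60,-75),(-60,75)]
B=[ray(d,298+u/10-.5,185+v/10-.5,22)[:2] for u,v in((68,78),(618,60),(650,672),(90,695))]
C=[ray(e,270+u/8-.5,230+v/8-.5,22)[:2] for u,v in((690,155),(575,432),(80,328),(226,68))]
for X in(B,C):
    t,y,r=rigid(A,X);print(t.round(1),y.round(2));print(r.round(1))
D=[ray(d,298+u/10-.5,185+v/10-.5,58)[:2] for u,v in((175,90),(522,80),(530,320),(180,325))];print(np.round(D,1))
# screws symmetric about y=0
print([ray(d,298+u/10-.5,185+v/10-.5,60)[:2].round(1) for u,v in((268,185),(435,180))],[ray(e,270+u/8-.5,230+v/8-.5,60)[:2].round(1) for u,v in((543,138),(508,214))])
E
```

```text
[550.7  15.3] 2.1
[[-1.3 -2.8]
 [-2.2  2.8]
 [ 1.8  2.7]
 [ 1.7 -2.7]]
[553.1   8. ] 2.65
[[-2.2 -0.9]
 [-3.2  1.8]
 [ 1.8  2. ]
 [ 3.6 -2.9]]
[[641.   63. ]
 [643.4 -25.2]
 [581.8 -26.5]
 [580.7  61.8]]
[array([616.1,  39.5]), array([617.3,  -2.7])] [array([617.8,  29.9]), array([619.3, -11.3])]
```

```bash
python3 - <<'E'
from h import *
d=manip.snapshot("top");e=manip.snapshot("scene")
s=manip.read_state();p=s["eef_pos"];r,pi,y=s["orientation"]
from scipy.spatial.transform import Rotation as Ro
R=Ro.from_euler('xyz',[r,pi,y]).as_matrix();print(p,np.degrees([r,pi,y]))
def dr(D,n,u0,v0,u1,v1,k):
    c=cv2.resize(D["img"][v0:v1,u0:u1,::-1],None,fx=k,fy=k,interpolation=cv2.INTER_CUBIC)
    for sg in(-1,1):
        for a,b in ((42.5,160),(57,160)):
            q=[(proj(D,p+R@np.array([x,sg*a,b]))-[u0,v0]+.5)*k for x in(-11,11)]
            cv2.line(c,*[tuple(int(i) for i in w) for w in q],(0,0,255),1)
    cv2.imwrite(f"pics/{n}.png",c)
dr(d,"t19",425,225,490,275,12);dr(e,"s19",215,240,265,295,12)
E
```

```text
[ 500.77625845 -265.2549327   321.90561042] [179.79983251   0.33150166   1.98190044]
```

View pics/t19.png

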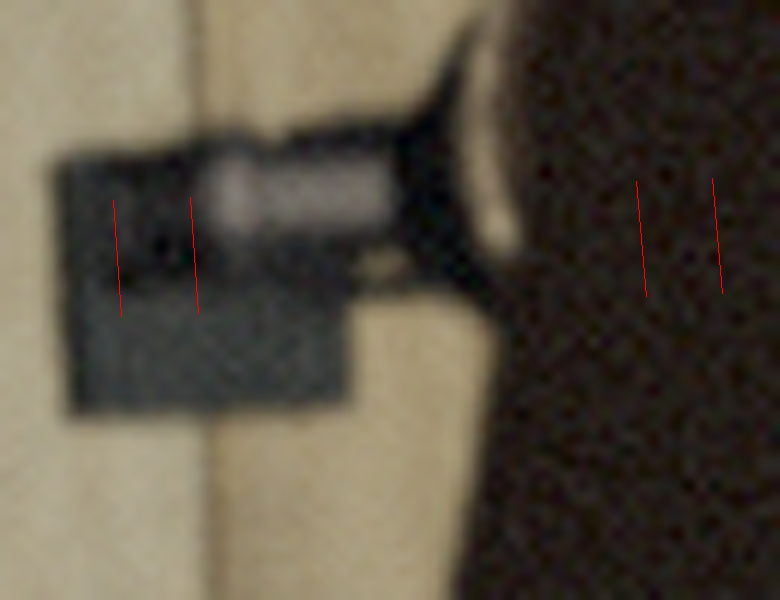

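View pics/s19.png

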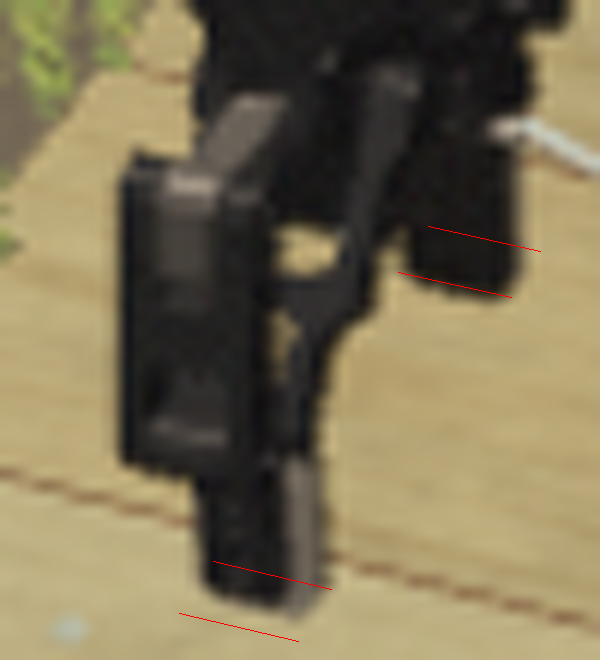

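```bash
python3 - <<'E'
from h import *
d=manip.snapshot("top");e=manip.snapshot("scene")
crop(e,"s20",225,305,275,350,14)
# top: corners of block from t19: left edge incl side strip
print([ray(d,425+u/12-.5,225+v/12-.5,22)[:2].round(1) for u,v in((350,405),(90,412),)], ray(d,425+70/12-.5,225+412/12-.5,0).round(1))
E
```

```text
[array([ 477.9, -294.5]), array([ 476.5, -238.4])] [ 477.7 -239.6    0. ]
```

View pics/s20.png

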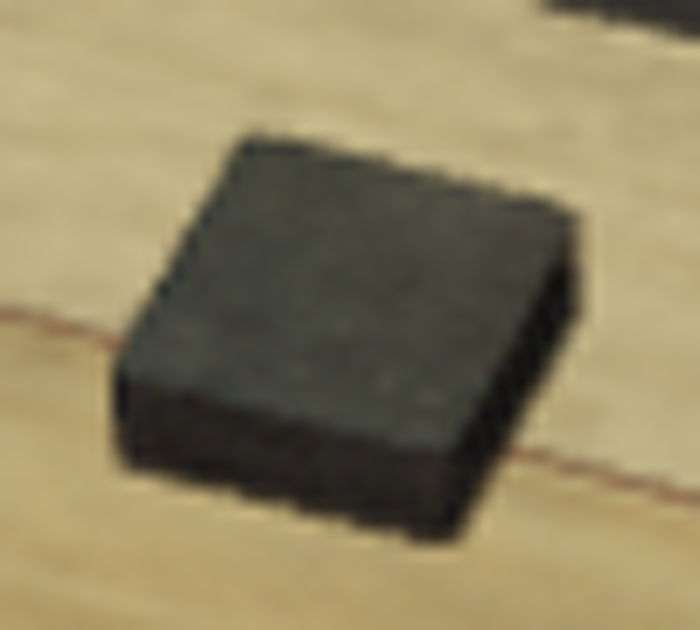

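```bash
python3 - <<'E'
from fit import *
e=manip.snapshot("scene")
Q=[ray(e,225+u/14-.5,305+v/14-.5,22)[:2] for u,v in((245,137),(572,212),(450,455),(118,370))]
print(np.round(Q,1));t,y,r=rigid([(-30,30),(30,30),(30,-30),(-30,-30)],Q);print(t,y,r.round(1))
E
```

```text
[[ 476.7 -245.3]
 [ 533.6 -242.7]
 [ 536.8 -300. ]
 [ 480.1 -301.3]]
[ 506.78543067 -272.31932692] 2.690229981260877 [[ 1.3 -1.6]
 [-1.8 -1.7]
 [-1.3  0.9]
 [ 1.9  2.4]]
```

```bash
python3 - <<'E'
from h import *
e=manip.snapshot("scene");crop(e,"s21",295,170,370,210,10);d=manip.snapshot("top");crop(d,"t21",180,210,225,285,8)
E
```

```text
(no output)
```

View pics/s21.png

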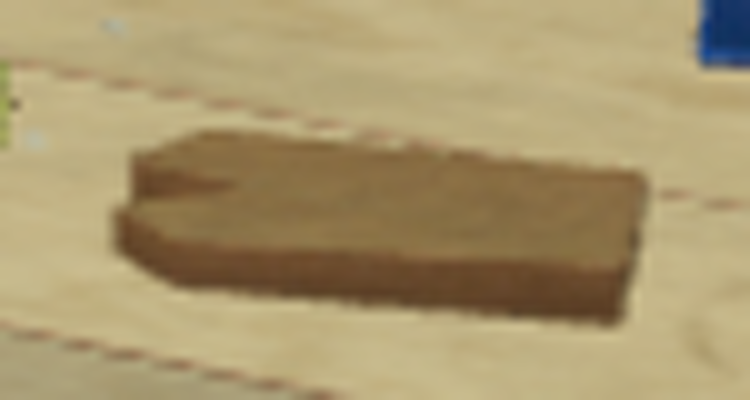

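View pics/t21.png

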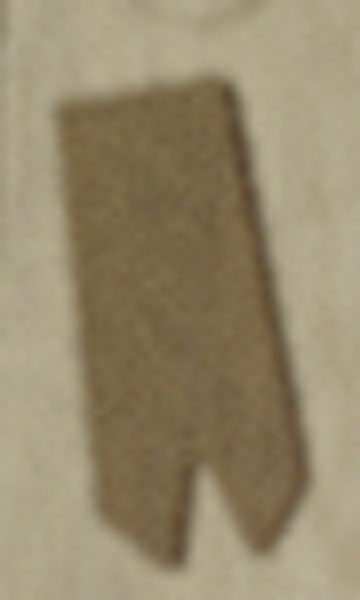

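```bash
python3 - <<'E'
from fit import *
e=manip.snapshot("scene");d=manip.snapshot("top")
# pin local in (fwd, left): tail corners (78,28),(78,-28); max width corners (-55,34),(-55,-34) z16-22
A=[(78,28),(78,-28),(-55,34),(-55,-34)]
B=[ray(d,180+u/8-.5,210+v/8-.5,z)[:2] for u,v,z in((58,102,22),(222,80,22),(98,505,19),(300,475,19))]
C=[ray(e,295+u/10-.5,170+v/10-.5,z)[:2] for u,v,z in((645,175,22),(625,268,22),(205,132,19),(180,245,19))]
for X in(B,C):
    t,y,r=rigid(A,X);print(np.round(X,1).tolist(),t.round(1),y.round(2),r.round(1).tolist())
E
```

```text
[[572.9, 396.0], [580.0, 343.1], [442.8, 379.8], [452.2, 315.3]] [500.7 356.7] 9.39 [[-0.1, -1.0], [-2.1, 1.3], [2.0, -1.5], [0.3, 1.2]]
[[575.8, 388.0], [584.6, 335.4], [441.9, 367.5], [456.1, 303.9]] [503.3 346.5] 11.22 [[1.4, -1.1], [-0.7, 1.2], [-0.8, -1.6], [0.1, 1.5]]
```

```bash
python3 -m handwheel '[[0,0,-60,-5,-8.3],[0,0,-60,-5,0],[0,0,-60,-2,0],[0,0,-60,-2,0],[0,0,-60,-2,0],[0,0,-60,-2,0],[0,0,-60,-2,0],[0,0,-60,-2,0]]'
python3 g.py 482 349 300 10.3
```

```text
time: 20.32
eef_pos: [422.2, 217.5, 341.7]
orientation: [3.138, 0.004, 0.177]
contact_force: [1.7, -0.3, 0.8]
width: 85.2
t 20.32 pos [422.2 217.5 341.7] rpy [179.8   0.2  10.1] F [ 1.7 -0.3  0.8] w 85.2
tool shift now [  82.  -119.    41.7] rows needed 3.0
turn -0.2 shift after turn [  82.4 -118.7   41.7]
```

```bash
python3 -m handwheel '[[0,27,-40,14,0],[0,27,-40,14,0],[0,27,-40,14,0],[0,0,0,20,0],[0,0,0,0,0]]'
python3 g.py 482 349 230 10.3
```

```text
time: 20.95
eef_pos: [480.0, 359.2, 276.6]
orientation: [3.139, 0.003, 0.183]
contact_force: [-0.7, 0.0, 0.6]
width: 85.3
t 20.95 pos [480.  359.2 276.6] rpy [179.8   0.2  10.5] F [-0.7  0.   0.6] w 85.3
tool shift now [ 0.2 10.4 46.6] rows needed 1.0
turn 0.2 shift after turn [ 0.2 10.4 46.6]
```

```bash
python3 -m handwheel '[[0,0,10,35,0],[0,0,0,20,0],[0,0,0,0,0]]'
python3 g.py 482 349 190 10.3
python3 - <<'E'
from h import *
e=manip.snapshot("scene");crop(e,"s22",290,140,380,215,8);d=manip.snapshot("top");crop(d,"t22",160,190,260,290,6)
E
```

```text
time: 21.32
eef_pos: [482.4, 348.4, 222.8]
orientation: [3.14, 0.001, 0.182]
contact_force: [-0.4, 0.1, 0.4]
width: 85.4
t 21.32 pos [482.4 348.4 222.8] rpy [1.799e+02 1.000e-01 1.040e+01] F [-0.4  0.1  0.4] w 85.4
tool shift now [-0.3 -0.6 32.8] rows needed 1.0
turn 0.1 shift after turn [-0.3 -0.6 32.8]
```

View pics/s22.png

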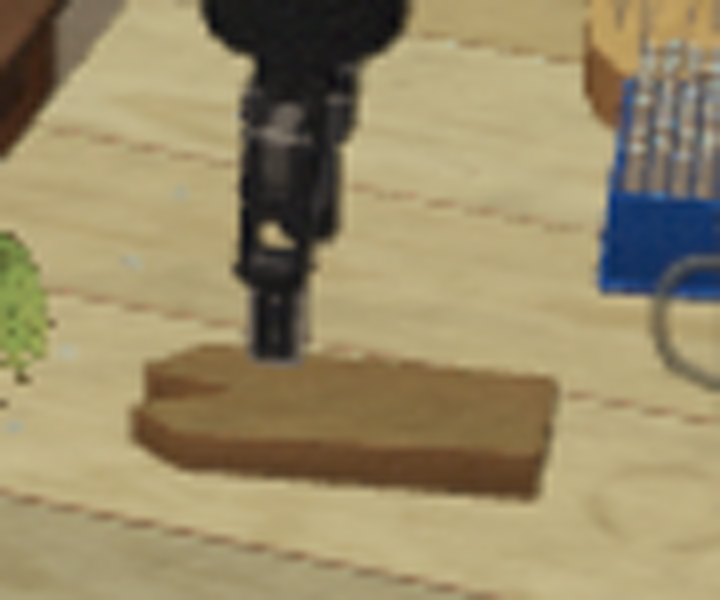

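View pics/t22.png

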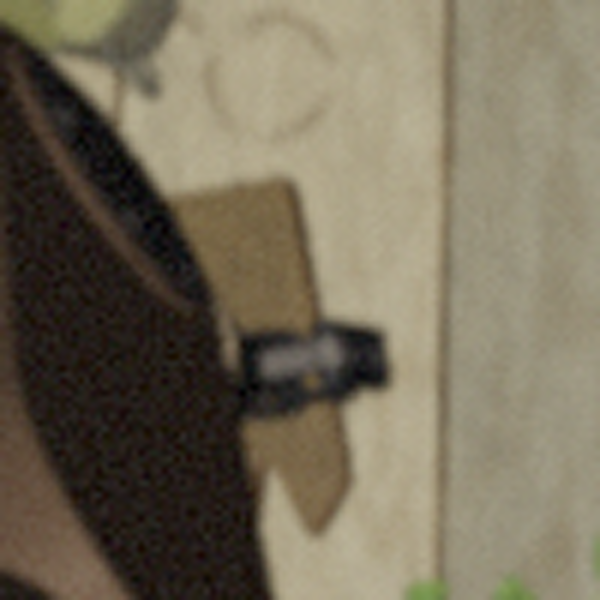

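```bash
python3 -m handwheel '[[0,0,0,20,0],[0,0,0,15,0],[0,0,0,10,0],[0,0,0,0,0]]'
python3 g.py 482 349 172 10.3
```

```text
time: 21.92
eef_pos: [483.5, 349.1, 178.2]
orientation: [3.141, -0.003, 0.182]
contact_force: [0.4, 0.1, 0.4]
width: 84.9
t 21.93 pos [483.5 349.1 178.2] rpy [180.   -0.2  10.4] F [0.4 0.1 0.4] w 84.9
tool shift now [-1.5 -0.1  6.2] rows needed 1.0
turn 0.1 shift after turn [-1.5 -0.1  6.2]
```

```bash
python3 - <<'E'
from h import *
e=manip.snapshot("scene");crop(e,"s23",290,140,380,215,8)
E
```

```text
(no output)
```

View pics/s23.png

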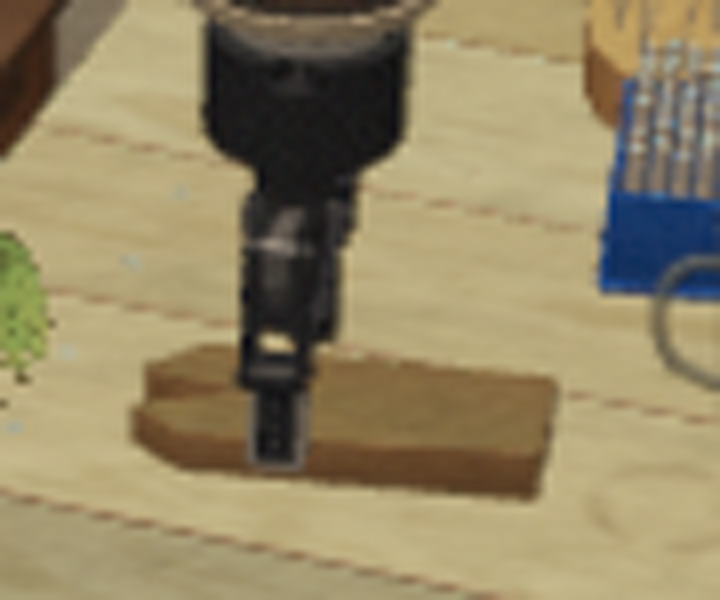

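```bash
python3 -m handwheel '[[0,0,0,5,0],[0,0,0,2,0],[0,0,0,0,0],[255,0,0,0,0],[255,0,0,0,0],[255,0,0,0,0],[255,0,0,0,0],[255,0,0,0,0]]' 90
python3 -m handwheel '[[255,0,0,0,0],[255,0,0,0,0]]'
python3 g.py 482 349 172 10.3
```

```text
time: 22.98
eef_pos: [484.1, 349.6, 173.2]
orientation: [-3.141, -0.006, 0.182]
contact_force: [0.2, 1.0, -0.6]
width: 62.2
time: 23.22
eef_pos: [484.1, 349.6, 173.1]
orientation: [-3.141, -0.006, 0.182]
contact_force: [0.2, 1.0, -0.3]
width: 62.2
t 23.23 pos [484.1 349.6 173.1] rpy [-180.    -0.3   10.4] F [ 0.2  1.  -0.3] w 62.2
tool shift now [-2.2  0.2  1.1] rows needed 1.0
turn 0.1 shift after turn [-2.2  0.2  1.1]
```

```bash
python3 -m handwheel '[[255,0,0,-15,0],[255,0,0,-25,0],[255,0,0,-30,0],[255,0,0,0,0]]'
python3 - <<'E'
from h import *
e=manip.snapshot("scene");crop(e,"s24",290,120,380,215,8)
E
python3 g.py 482 349 172 2.3
```

```text
time: 23.72
eef_pos: [483.8, 349.5, 247.5]
orientation: [-3.141, -0.006, 0.182]
contact_force: [1.0, -0.5, -1.9]
width: 62.4
t 23.77 pos [483.4 349.2 246.3] rpy [-180.    -0.3   10.4] F [-0.5  0.3 -1.9] w 61.9
tool shift now [-1.4 -0.  74.3] rows needed 2.0
turn 8.1 shift after turn [-1.4  0.2 74.3]
```

View pics/s24.png

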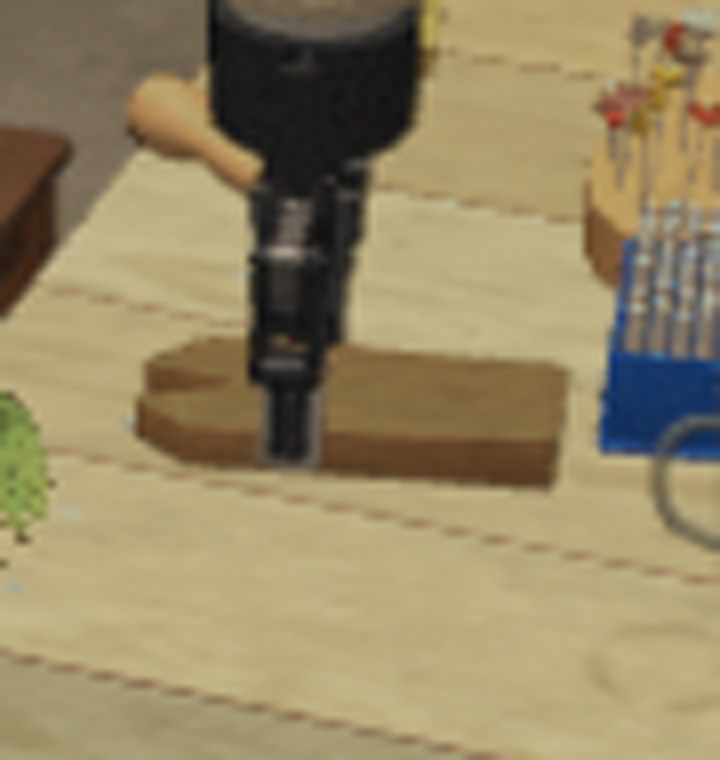

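```bash
python3 -m handwheel '[[255,0,0,-20,8.1],[255,0,48,-2,0],[255,0,48,-2,0],[255,0,48,-2,0],[255,0,48,-2,0],[255,0,48,-2,0],[255,0,48,-2,0],[255,0,48,-2,0]]'
python3 g.py 478 11 230 2.3
```

```text
time: 24.78
eef_pos: [493.9, 6.3, 277.7]
orientation: [-3.141, 0.0, 0.041]
contact_force: [1.0, -0.5, -1.0]
width: 61.9
t 24.77 pos [493.9   6.3 277.7] rpy [-180.     0.     2.4] F [ 1.  -0.5 -1. ] w 61.9
tool shift now [-15.7  -5.4  47.7] rows needed 1.0
turn 0.1 shift after turn [-15.7  -5.4  47.7]
```

```bash
python3 -m handwheel '[[255,-16,-5,20,0],[255,0,0,20,0],[255,0,0,0,0]]'
python3 g.py 478 11 197 2.3
python3 - <<'E'
from h import *
e=manip.snapshot("scene");crop(e,"s25",240,180,370,290,6);d=manip.snapshot("top");crop(d,"t25",290,175,390,290,6)
E
```

```text
time: 25.15
eef_pos: [476.8, 6.8, 236.3]
orientation: [-3.142, 0.002, 0.035]
contact_force: [-0.2, -0.2, 0.2]
width: 62.1
t 25.15 pos [476.8   6.8 236.3] rpy [-1.8e+02  1.0e-01  2.0e+00] F [-0.2 -0.2  0.2] w 62.1
tool shift now [ 1.3 -4.2 39.3] rows needed 1.0
turn -0.3 shift after turn [ 1.4 -4.2 39.3]
```

View pics/s25.png

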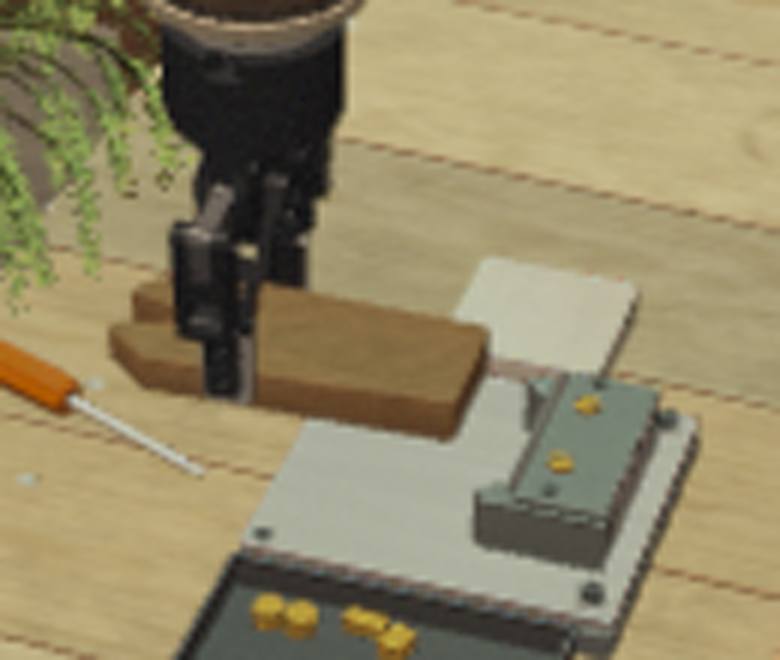

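View pics/t25.png

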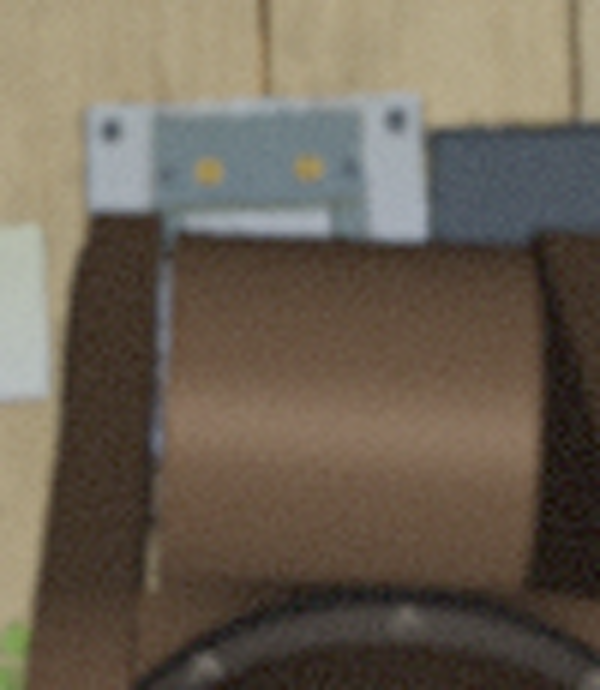

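```bash
python3 -m handwheel '[[255,1,-4,20,0],[255,0,0,12,-0.3],[255,0,0,4,0],[255,0,0,0,0]]'
python3 g.py 478 11 195 2.3
python3 - <<'E'
from h import *
e=manip.snapshot("scene");crop(e,"s26",260,200,370,290,7)
E
```

```text
time: 25.75
eef_pos: [479.5, 11.7, 202.6]
orientation: [3.141, -0.003, 0.043]
contact_force: [-1.6, 0.4, 0.3]
width: 62.5
t 25.75 pos [479.5  11.7 202.6] rpy [180.   -0.2   2.5] F [-1.6  0.4  0.3] w 62.5
tool shift now [-1.6  0.6  7.6] rows needed 1.0
turn 0.2 shift after turn [-1.6  0.6  7.6]
```

View pics/s26.png

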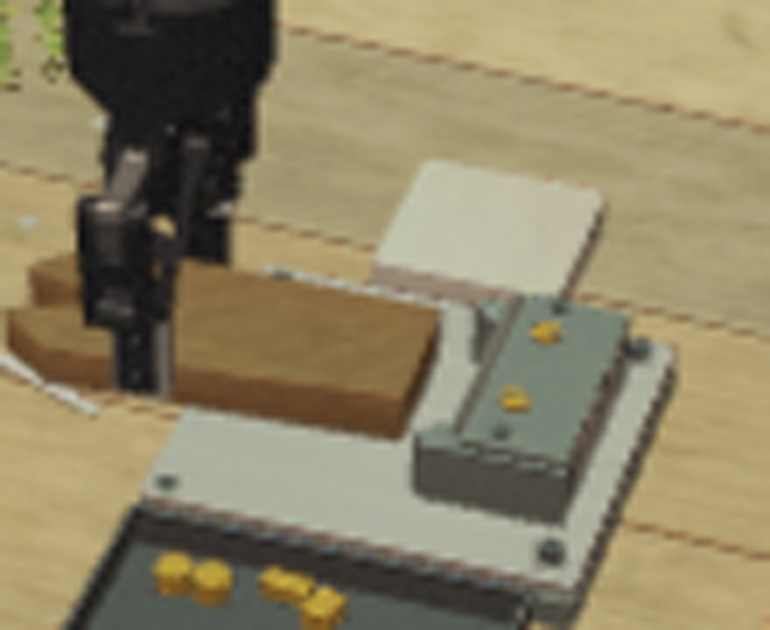

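```bash
python3 -m handwheel '[[255,0,0,6,0],[255,0,0,1,0],[255,0,0,0,0]]'
python3 g.py 478 11 195 2.3
python3 - <<'E'
from h import *
e=manip.snapshot("scene");crop(e,"s27",290,225,360,285,11)
E
```

```text
time: 26.18
eef_pos: [479.9, 11.6, 196.0]
orientation: [3.141, -0.005, 0.043]
contact_force: [0.3, -0.3, -1.2]
width: 62.1
t 26.18 pos [479.9  11.6 196. ] rpy [180.   -0.3   2.5] F [ 0.3 -0.3 -1.2] w 62.1
tool shift now [-1.9  0.5  1. ] rows needed 1.0
turn 0.2 shift after turn [-1.9  0.5  1. ]
```

View pics/s27.png

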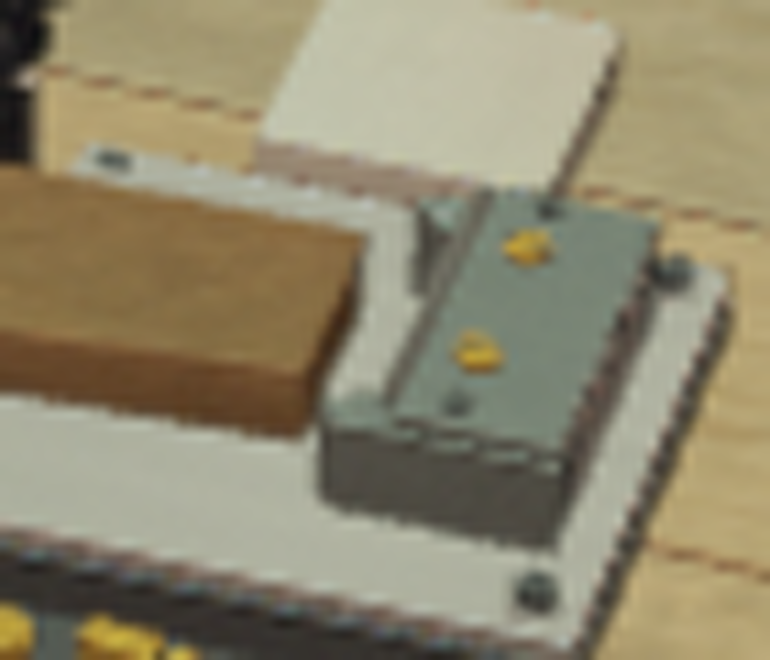

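```bash
cat > st.py <<'E'
from fit import *
def st(e,u,v,z,t=(553.1,8.0),y=2.65):
    y=np.radians(y);c,s=np.cos(y),np.sin(y);p=ray(e,u,v,z)[:2]-t
    return np.array([c*p[0]+s*p[1],-s*p[0]+c*p[1]]).round(1)
E
python3 - <<'E'
from st import *
e=manip.snapshot("scene")
f=lambda u,v,z:st(e,290+u/11-.5,225+v/11-.5,z)
print("tail",f(365,237,45),f(312,382,45),"bottom",f(302,437,23))
print("along near top edge",f(0,330,45), "bottom",f(0,390,23))
print("far top edge", f(0,163,45))
print("bracket top near", f(325,425,58),f(570,468,58),"far",f(655,222,58),f(430,205,58),"bot near",f(322,495,22),f(555,545,22))
print("screws",f(527,247,60),f(478,350,60))
E
```

```text
tail [24.4 29.2] [ 28.  -27.3] bottom [ 24.3 -20.8]
along near top edge [-45.6 -31.4] bottom [-47.3 -26.1]
far top edge [-65.8  29.9]
bracket top near [ 39.3 -57.1] [ 95.1 -54.7] far [91.1 39.4] [39.7 29.2] bot near [ 34.2 -38.4] [ 89.4 -39. ]
screws [65.9 18.1] [ 65.2 -22.7]
```

```bash
python3 -m handwheel '[[255,0,0,1.5,0],[255,0,0,0.5,0]]'
python3 -m handwheel '[[255,5,0,0.3,0],[255,5,0,0.3,0]]'
python3 g.py 537 13 195 2.3
```

```text
time: 26.52
eef_pos: [479.9, 11.5, 194.5]
orientation: [3.141, -0.005, 0.043]
contact_force: [-4.6, 0.7, 16.8]
width: 62.2
time: 26.78
eef_pos: [487.6, 12.0, 194.6]
orientation: [3.141, -0.0, 0.043]
contact_force: [-11.4, -0.9, 21.5]
width: 62.2
t 26.77 pos [487.6  12.  194.6] rpy [180.   -0.    2.4] F [-11.4  -0.9  21.5] w 62.2
tool shift now [49.4  1.1 -0.4] rows needed 1.0
turn 0.1 shift after turn [49.4  1.  -0.4]
```

```bash
python3 -m handwheel '[[255,6,0,-0.4,0],[255,6,0,0,0]]'
python3 g.py 537 13 195 2.3
python3 -m handwheel '[[255,6,0,0,0],[255,6,0,0,0]]'
python3 g.py 537 13 195 2.3
python3 - <<'E'
from h import *
e=manip.snapshot("scene");crop(e,"s28",280,215,360,285,9)
E
```

```text
time: 27.02
eef_pos: [499.4, 12.5, 195.2]
orientation: [3.141, 0.001, 0.043]
contact_force: [-1.2, -0.2, 0.7]
width: 62.1
t 27.02 pos [499.4  12.5 195.2] rpy [180.    0.    2.4] F [-1.2 -0.2  0.7] w 62.1
tool shift now [37.6  1.1  0.2] rows needed 1.0
turn 0.1 shift after turn [37.6  1.   0.2]
time: 27.28
eef_pos: [512.3, 13.0, 195.1]
orientation: [3.141, 0.0, 0.043]
contact_force: [-1.5, 0.6, 0.9]
width: 62.5
t 27.27 pos [512.3  13.  195.1] rpy [180.    0.    2.4] F [-1.5  0.6  0.9] w 62.5
tool shift now [24.7  1.1  0.1] rows needed 1.0
turn 0.1 shift after turn [24.7  1.   0.1]
```

View pics/s28.png

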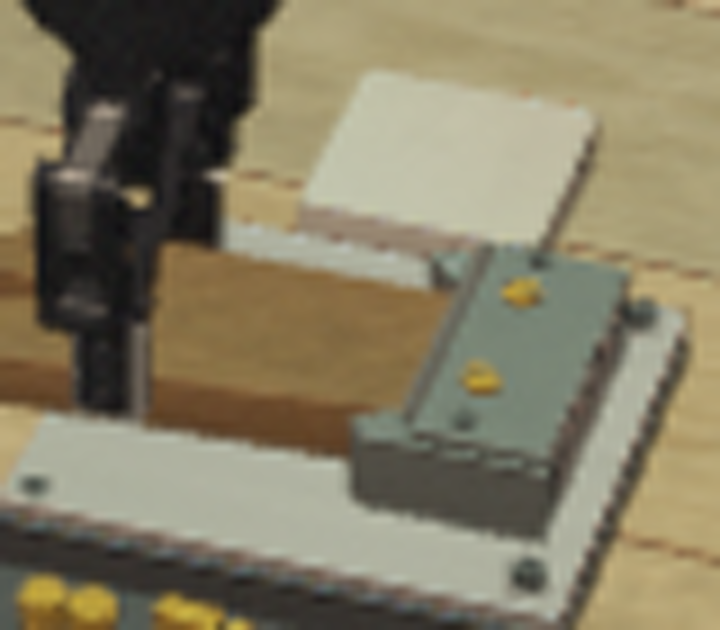

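```bash
python3 -m handwheel '[[255,5,0,0,0],[255,5,0,0,0],[255,4,0,0,0]]'
python3 g.py 537 13 195 2.3
python3 -m handwheel '[[255,3,0,0,0]]'
python3 -m handwheel '[[255,2,0,0,0]]'
python3 g.py 537 13 195 2.3
```

```text
time: 27.7
eef_pos: [527.8, 13.6, 195.0]
orientation: [3.141, 0.0, 0.043]
contact_force: [-2.0, -1.9, 1.3]
width: 62.1
t 27.7 pos [527.8  13.6 195. ] rpy [180.    0.    2.4] F [-2.  -1.9  1.3] w 62.1
tool shift now [9.2 1.  0. ] rows needed 1.0
turn 0.1 shift after turn [9.2 1.  0. ]
time: 27.82
eef_pos: [530.9, 13.7, 195.0]
orientation: [3.141, 0.0, 0.043]
contact_force: [-2.2, -2.4, 1.2]
width: 61.9
time: 27.95
eef_pos: [533.0, 13.7, 194.9]
orientation: [3.141, 0.001, 0.043]
contact_force: [-1.7, -1.2, 2.0]
width: 62.3
t 27.95 pos [533.   13.7 194.9] rpy [180.    0.    2.4] F [-1.7 -1.2  2. ] w 62.3
tool shift now [ 4.   0.9 -0.1] rows needed 1.0
turn 0.1 shift after turn [ 4.   0.9 -0.1]
```

```bash
for i in 1; do python3 -m handwheel '[[255,1.5,0,0,0]]'; python3 -m handwheel '[[255,1.5,0,0,0]]'; python3 -m handwheel '[[255,1,0,0,0]]';python3 -m handwheel '[[255,1,0,0,0]]'; done
```

```text
time: 28.08
eef_pos: [534.5, 13.8, 194.9]
orientation: [3.141, 0.001, 0.043]
contact_force: [-2.6, -2.4, 1.3]
width: 61.8
time: 28.2
eef_pos: [535.3, 13.8, 194.8]
orientation: [3.141, 0.003, 0.043]
contact_force: [-10.5, -2.5, 9.6]
width: 61.9
time: 28.32
eef_pos: [535.6, 13.8, 194.8]
orientation: [3.141, 0.005, 0.043]
contact_force: [-6.6, -3.0, 9.2]
width: 62.5
time: 28.45
eef_pos: [535.9, 13.8, 194.8]
orientation: [3.141, 0.006, 0.043]
contact_force: [-6.2, -3.2, 7.2]
width: 62.2
```

```bash
python3 -m handwheel '[[255,1.5,0,-0.3,0]]'; python3 -m handwheel '[[255,1.5,0,-0.3,0]]';python3 -m handwheel '[[255,1.5,0,0,0]]'; python3 g.py 537 13 195 2.3
```

```text
time: 28.58
eef_pos: [536.4, 13.8, 194.9]
orientation: [3.142, 0.009, 0.043]
contact_force: [-8.5, -3.0, 2.8]
width: 62.2
time: 28.7
eef_pos: [536.8, 13.9, 194.9]
orientation: [-3.142, 0.012, 0.043]
contact_force: [-8.0, -3.9, 3.4]
width: 62.3
time: 28.82
eef_pos: [537.2, 13.9, 194.7]
orientation: [-3.141, 0.015, 0.043]
contact_force: [-9.3, -3.4, 11.4]
width: 61.6
t 28.82 pos [537.2  13.9 194.7] rpy [-180.     0.8    2.4] F [-9.3 -3.4 11.4] w 61.6
tool shift now [-0.3  0.8 -0.3] rows needed 1.0
turn 0.1 shift after turn [-0.3  0.8 -0.3]
```

```bash
python3 -m handwheel '[[255,1.6,0,-0.4,0]]'; python3 - <<'E'
from h import *
for i in range(8):
    manip.snapshot("scene");s=manip.read_state();print(round(s["time"],2),s["contact_force"].round(1),s["eef_pos"].round(2),s["orientation"][1].round(4),s["torque"].round(2))
E
```

```text
time: 28.95
eef_pos: [537.7, 13.9, 194.9]
orientation: [-3.141, 0.018, 0.043]
contact_force: [-8.4, -3.1, 3.4]
width: 62.3
29.0 [-8.2 -3.2  3.3] [537.75  13.86 194.9 ] 0.0177 [-0.63  0.96 -0.15]
29.05 [-8.8 -3.4  3.3] [537.74  13.86 194.88] 0.0175 [-0.65  0.97 -0.18]
29.1 [-8.7 -3.5  5.1] [537.71  13.86 194.87] 0.0175 [-0.66  0.96 -0.17]
29.15 [-7.9 -3.5  4.1] [537.73  13.87 194.88] 0.0174 [-0.66  0.97 -0.17]
29.2 [-8.9 -3.4  3.2] [537.71  13.84 194.86] 0.0175 [-0.7   0.92 -0.14]
29.25 [-8.2 -2.8  3.2] [537.71  13.85 194.88] 0.0175 [-0.66  0.98 -0.2 ]
29.3 [-8.8 -3.3  3.8] [537.72  13.85 194.87] 0.0175 [-0.62  0.96 -0.17]
29.35 [-8.3 -3.4  4.8] [537.71  13.86 194.88] 0.0174 [-0.65  0.94 -0.18]
```

```bash
python3 -m handwheel '[[255,1.8,0.8,-0.2,0]]'; python3 - <<'E'
from h import *
for i in range(4):
    e=manip.snapshot("scene");s=manip.read_state();print(round(s["time"],2),s["contact_force"].round(1),s["eef_pos"].round(2),s["orientation"].round(4),s["torque"].round(2))
crop(e,"s30",260,205,360,285,8)
E
```

```text
time: 29.48
eef_pos: [538.2, 13.4, 194.8]
orientation: [-3.141, 0.021, 0.043]
contact_force: [-9.3, 7.3, 5.9]
width: 62.1
29.52 [-10.8   4.1   5.9] [538.29  13.4  194.78] [-3.1409  0.0209  0.0431] [0.44 1.03 0.45]
29.57 [-9.3  1.8  5.2] [538.26  13.42 194.77] [-3.141   0.0208  0.0431] [0.28 1.08 0.35]
29.62 [-10.1   2.5   5.1] [538.26  13.43 194.78] [-3.141   0.0207  0.0431] [0.33 1.01 0.36]
29.68 [-8.7  2.4  5.2] [538.23  13.45 194.78] [-3.141   0.0207  0.0432] [0.27 1.07 0.3 ]
```

View pics/s30.png

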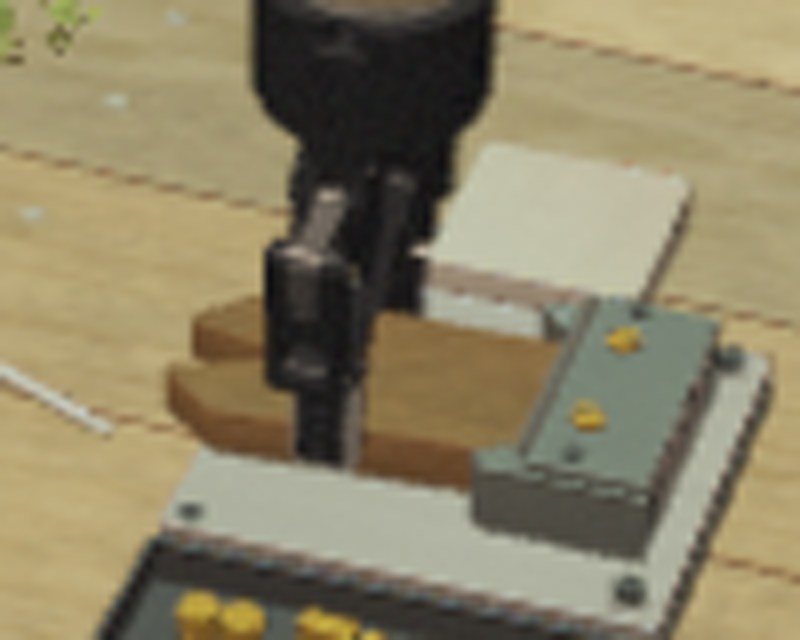

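```bash
python3 -m handwheel '[[255,2.1,-0.3,-0.3,0]]'; python3 - <<'E'
from h import *
F=[]
for i in range(6):
    e=manip.snapshot("scene");s=manip.read_state();F.append(s["contact_force"])
print(np.mean(F,0).round(1),s["eef_pos"].round(2),s["orientation"].round(4),s["time"],s["width"])
E
```

```text
time: 29.8
eef_pos: [538.9, 13.9, 194.7]
orientation: [-3.141, 0.024, 0.043]
contact_force: [-11.7, -7.1, 6.0]
width: 62.1
[-11.4  -3.3   6.5] [538.88  13.81 194.79] [-3.1408  0.0243  0.043 ] 30.1 62.169333388530944
```

```bash
python3 -m handwheel '[[255,1.9,0.3,-0.5,0]]'; python3 - <<'E'
from h import *
F=[]
for i in range(10):
    e=manip.snapshot("scene");s=manip.read_state();F.append(s["contact_force"])
print(np.mean(F,0).round(1),s["eef_pos"].round(2),s["orientation"].round(4),s["time"],s["width"])
E
```

```text
time: 30.22
eef_pos: [539.4, 13.6, 195.0]
orientation: [-3.141, 0.028, 0.043]
contact_force: [-10.0, -0.0, 5.6]
width: 62.5
[-10.2  -1.2   5.5] [539.39  13.68 194.94] [-3.1405  0.0278  0.043 ] 30.725 62.06223728566417
```

Force is −10.2 N along the insertion axis with little sideways. I'll hold this target for over 3 s while logging.

```bash
python3 - <<'E'
from h import *
F=[]
for i in range(80):
    e=manip.snapshot("scene" if i%2 else "top");s=manip.read_state();F.append(s["contact_force"])
    if i%2==0:d=e
F=np.array(F);print(F.mean(0).round(2),F[:10].mean(0).round(2),F[-10:].mean(0).round(2),F.min(0).round(1),F.max(0).round(1),s["eef_pos"].round(2),s["time"],s["width"])
cv2.imwrite("pics/sEnd.png",e["img"][:,:,::-1]);crop(e,"s31",240,205,360,295,6)
E
```

```text
[-10.24  -1.29   5.34] [-10.4   -1.07   5.67] [-9.98 -1.17  5.42] [-11.5  -2.5   4.2] [-9.3 -0.2  6.7] [539.39  13.66 194.95] 34.725 62.55194545435359
```

View pics/s31.png

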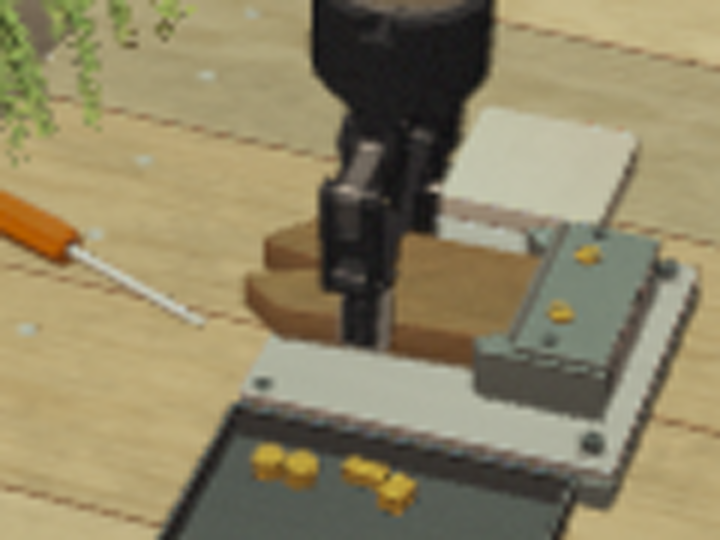

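View pics/sEnd.png

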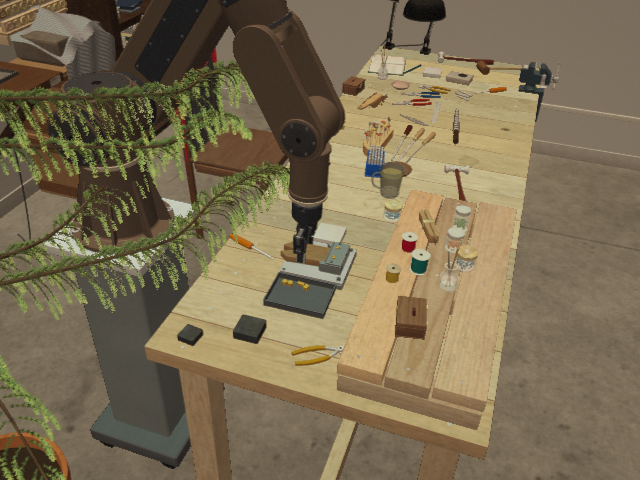

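```bash
python3 - <<'E'
from h import *
e=manip.snapshot("scene");crop(e,"s32",275,235,330,275,14)
E
```

```text
(no output)
```

View pics/s32.png

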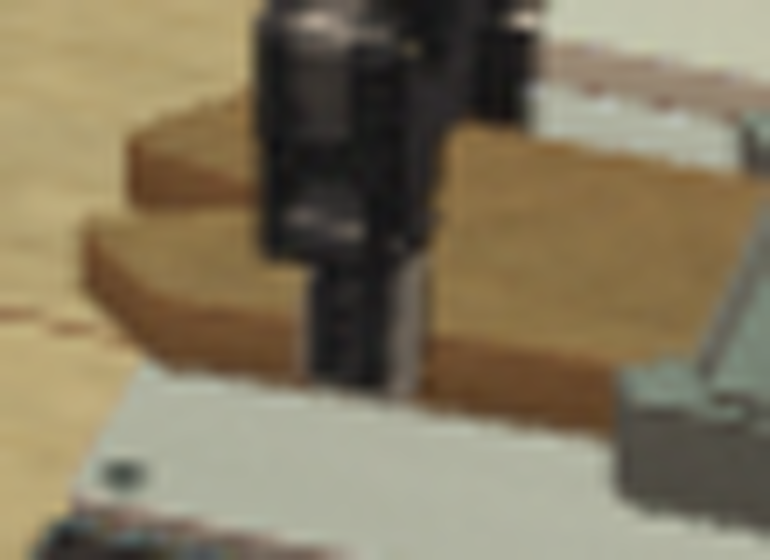

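```bash
python3 - <<'E'
from h import *
e=manip.snapshot("scene")
y=np.radians(2.4);c,s=np.cos(y),np.sin(y)
def P(x,yy,z):return np.array([552+c*x-s*yy,9+s*x+c*yy,z])
def w(a):return np.interp(a,[-55,0,78],[34,31.5,28])
for lift in(0,.02,.03):
    print(lift)
    for zb in(0,22):
        print([((proj(e,P(2+a,-w(a),22+zb+lift*(78-a)))-[275,235]+.5)*14).round(0).tolist() for a in(-55,-30,10,31)])
print([((proj(e,P(x,-75,22))-[275,235]+.5)*14).round(0).tolist() for x in(-60,0)],((proj(e,P(-60,75,22))-[275,235]+.5)*14).round(0))
E
```

```text
0
[[163.0, 375.0], [295.0, 398.0], [508.0, 436.0], [621.0, 457.0]]
[[162.0, 279.0], [296.0, 303.0], [511.0, 341.0], [625.0, 361.0]]
0.02
[[163.0, 363.0], [295.0, 389.0], [508.0, 431.0], [621.0, 452.0]]
[[162.0, 268.0], [296.0, 294.0], [511.0, 335.0], [625.0, 357.0]]
0.03
[[163.0, 358.0], [295.0, 384.0], [509.0, 428.0], [621.0, 450.0]]
[[162.0, 262.0], [296.0, 289.0], [511.0, 332.0], [625.0, 355.0]]
[[51.0, 502.0], [371.0, 571.0]] [311.  32.]
```

```bash
python3 - <<'E'
from h import *
e=manip.snapshot("scene")
def w(a):return np.interp(a,[-55,0,78],[34,31.5,28])
for yaw in(0.5,2.4,4.5):
    y=np.radians(yaw);c,s=np.cos(y),np.sin(y)
    def P(x,yy,z):return np.array([552+c*x-s*yy,9+s*x+c*yy,z])
    sl=lambda A:(A[1]-A[0])[1]/(A[1]-A[0])[0]
    print(yaw,[round(sl([proj(e,P(2+a,sg*w(a),z)) for a in(a0,40)]),3) for sg,z,a0 in((-1,22,-55),(-1,44,0),(1,44,0))], "no taper",round(sl([proj(e,P(2+a,0,44)) for a in(0,40)]),3), "bed",round(sl([proj(e,P(a,-75,22)) for a in(-60,105)]),3))
# subpixel gradient edges: bed near? use profile along columns
g=cv2.cvtColor(e["img"],cv2.COLOR_RGB2LAB).astype(float)
b=g[...,2]
def edge(u,v0,v1,sign):
    p=b[v0:v1,u];dp=np.diff(p)*sign;i=int(np.argmax(dp));k=slice(max(0,i-1),i+2);return v0+.5+(np.arange(len(dp))[k]*dp[k]).sum()/dp[k].sum()
near=[(u,edge(u,259,270,-1)) for u in range(288,319) if not 296<=u<=305]
print(near);N=np.array(near);print("near",np.polyfit(*N.T,1))
far=[(u,edge(u,240,252,1)) for u in range(313,327)];print(far);print(np.polyfit(*np.array(far).T,1))
E
```

```text
0.5 [np.float64(0.201), np.float64(0.199), np.float64(0.253)] no taper 0.226 bed 0.237
2.4 [np.float64(0.178), np.float64(0.177), np.float64(0.231)] no taper 0.204 bed 0.214
4.5 [np.float64(0.154), np.float64(0.153), np.float64(0.206)] no taper 0.179 bed 0.188
[(288, np.float64(260.9166666666667)), (289, np.float64(260.76666666666665)), (290, np.float64(261.03846153846155)), (291, np.float64(261.25)), (292, np.float64(261.5)), (293, np.float64(261.4230769230769)), (294, np.float64(261.625)), (295, np.float64(262.3)), (306, np.float64(263.7857142857143)), (307, np.float64(264.0833333333333)), (308, np.float64(264.07142857142856)), (309, np.float64(264.4230769230769)), (310, np.float64(263.95454545454544)), (311, np.float64(264.5833333333333)), (312, np.float64(265.22727272727275)), (313, np.float64(265.04545454545456)), (314, np.float64(264.9166666666667)), (315, np.float64(265.5)), (316, np.float64(265.25)), (317, np.float64(260.5)), (318, np.float64(260.6))]
near [1.08150946e-01 2.30090117e+02]
[(313, np.float64(244.27777777777777)), (314, np.float64(244.44736842105263)), (315, np.float64(244.55555555555554)), (316, np.float64(244.83333333333334)), (317, np.float64(245.18421052631578)), (318, np.float64(245.38888888888889)), (319, np.float64(245.28947368421052)), (320, np.float64(245.60526315789474)), (321, np.float64(245.8)), (322, np.float64(246.0)), (323, np.float64(246.23684210526315)), (324, np.float64(246.3421052631579)), (325, np.float64(246.5)), (326, np.float64(246.6578947368421))]
[  0.18692758 185.78511921]
```

```bash
python3 - <<'E'
from h import *
e=manip.snapshot("scene")
g=cv2.cvtColor(e["img"],cv2.COLOR_RGB2LAB).astype(float);L=g[...,0];b=g[...,2]
def edge(ch,u,v0,v1,sign):
    p=ch[v0:v1,u];dp=np.diff(p)*sign;i=int(np.argmax(dp));k=slice(max(0,i-1),i+2);return v0+.5+(np.arange(len(dp))[k]*np.maximum(dp[k],0)).sum()/np.maximum(dp[k],0).sum()
def fitl(pts):
    P=np.array(pts)
    for _ in range(3):
        k=np.polyfit(*P.T,1);r=np.abs(P[:,1]-np.polyval(k,P[:,0]));P=P[r<max(.6,2*np.median(r))]
    return k.round(4),len(P),np.abs(r).mean().round(2)
# bed near top edge (light->dark), v approx 271+ (u-281)*.21
print("bed near",fitl([(u,edge(L,u,int(271+(u-281)*.21)-4,int(271+(u-281)*.21)+5,-1)) for u in range(284,335)]))
print("bracket bottom",fitl([(u,edge(L,u,int(270+(u-320)*.2)-4,int(270+(u-320)*.2)+6,1)) for u in range(322,340)]))
print("pin near bottom",fitl([(u,edge(b,u,258,270,-1)) for u in list(range(288,296))+list(range(306,317))]))
print("pin near top",fitl([(u,edge(L,u,int(255.5+(u-290)*.16)-3,int(255.5+(u-290)*.16)+5,-1)) for u in list(range(288,295))+list(range(307,318))]))
print("pin far top",fitl([(u,edge(b,u,240,252,1)) for u in range(313,326)]))
E
```

```text
bed near (array([  0.2185, 209.0591]), 38, np.float64(0.14))
bracket bottom (array([  0.2115, 203.0833]), 18, np.float64(0.09))
pin near bottom (array([1.721000e-01, 2.111159e+02]), 17, np.float64(0.11))
pin near top (array([1.429000e-01, 2.149302e+02]), 18, np.float64(0.09))
pin far top (array([  0.193 , 183.8407]), 13, np.float64(0.08))
```

```bash
python3 -m handwheel '[[255,-2,0,0,0],[255,-2,0,0,0],[255,0,0,0,1.3],[255,0,0,0,1.3],[255,0,0,0,0]]'; cat > lines.py <<'E'
from h import *
def edge(ch,u,v0,v1,sign):
    p=ch[v0:v1,u];dp=np.diff(p)*sign;i=int(np.argmax(dp));k=slice(max(0,i-1),i+2);w=np.maximum(dp[k],0)+1e-9;return v0+.5+(np.arange(len(dp))[k]*w).sum()/w.sum()
def fitl(pts):
    P=np.array(pts)
    for _ in range(3):
        k=np.polyfit(*P.T,1);r=np.abs(P[:,1]-np.polyval(k,P[:,0]));P=P[r<max(.6,2*np.median(r))]
    return k.round(4),len(P),np.abs(r).mean().round(2)
e=manip.snapshot("scene")
g=cv2.cvtColor(e["img"],cv2.COLOR_RGB2LAB).astype(float);L=g[...,0];b=g[...,2]
print("near bottom",fitl([(u,edge(b,u,258,270,-1)) for u in list(range(288,295))+list(range(306,316))]))
print("near top",fitl([(u,edge(L,u,int(255.5+(u-290)*.16)-3,int(255.5+(u-290)*.16)+5,-1)) for u in list(range(287,294))+list(range(307,317))]))
print("far top",fitl([(u,edge(b,u,240,252,1)) for u in range(313,325)]))
crop(e,"L%d"%(manip.read_state()["time"]*100),275,230,340,280,12)
E
python3 lines.py; ls pics | grep L; python3 g.py 537 13 195 2.3
```

```text
time: 35.55
eef_pos: [536.7, 13.8, 195.8]
orientation: [3.141, 0.024, -0.006]
contact_force: [0.4, -0.5, 3.0]
width: 62.1
near bottom (array([  0.2095, 199.6583]), 17, np.float64(0.17))
near top (array([1.811000e-01, 2.031132e+02]), 17, np.float64(0.1))
far top (array([  0.2355, 170.441 ]), 12, np.float64(0.09))
L3560.png
t 35.6 pos [536.7  13.8 195.8] rpy [180.    1.4  -0.3] F [-0.1  0.1  2.6] w 61.7
tool shift now [0.3 0.8 0.8] rows needed 1.0
turn -2.6 shift after turn [0.3 0.8 0.8]
```

View pics/L3560.png

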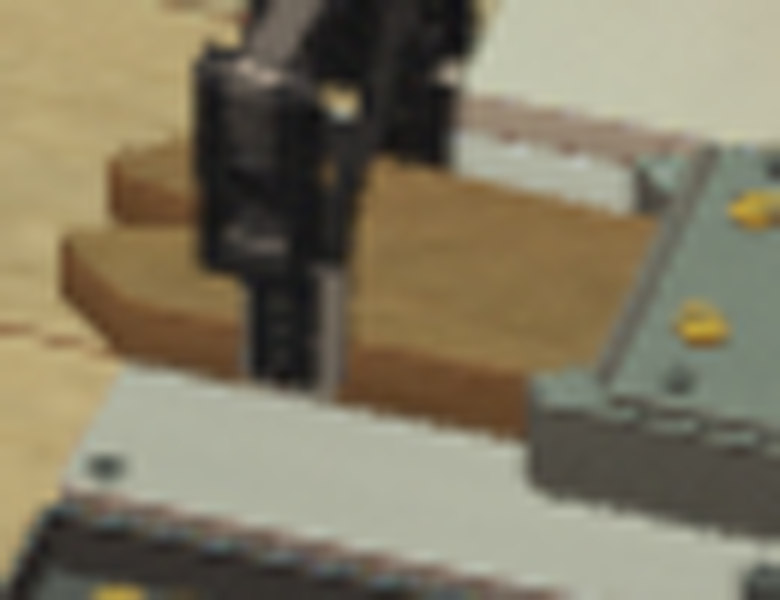

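```bash
python3 -m handwheel '[[0,0,0,0,0],[0,0,0,0,0],[0,0,0,0,0]]'; python3 lines.py; python3 g.py 537 13 195 2.3
```

```text
time: 35.98
eef_pos: [536.1, 13.6, 195.3]
orientation: [3.141, 0.025, -0.005]
contact_force: [-1.1, -0.7, 0.2]
width: 85.8
near bottom (array([1.924000e-01, 2.051914e+02]), 16, np.float64(0.14))
near top (array([1.73400e-01, 2.05724e+02]), 16, np.float64(0.13))
far top (array([  0.2215, 175.1949]), 12, np.float64(0.09))
t 36.02 pos [536.1  13.6 195.3] rpy [180.    1.5  -0.3] F [-0.9  0.4 -0.2] w 85.1
tool shift now [0.9 0.6 0.3] rows needed 1.0
turn -2.6 shift after turn [0.9 0.7 0.3]
```

```bash
python3 -m handwheel '[[255,0,0,0,0],[255,0,0,0,0],[255,0,0,0,0],[255,0,0,0,0],[255,0,0,0,0],[255,0,0,0,0]]' 90; python3 lines.py; python3 g.py 537 13 195 2.3
```

```text
time: 36.78
eef_pos: [536.3, 13.7, 195.6]
orientation: [3.141, 0.025, -0.005]
contact_force: [-0.4, 0.3, 1.4]
width: 61.8
near bottom (array([1.987000e-01, 2.030519e+02]), 17, np.float64(0.16))
near top (array([1.777000e-01, 2.043738e+02]), 17, np.float64(0.12))
far top (array([  0.2262, 173.8056]), 12, np.float64(0.07))
t 36.83 pos [536.3  13.7 195.6] rpy [180.    1.4  -0.3] F [0.5 1.2 1. ] w 61.8
tool shift now [0.7 0.7 0.6] rows needed 1.0
turn -2.6 shift after turn [0.7 0.7 0.6]
```

```bash
python3 -m handwheel '[[255,2,-0.1,0,0]]';python3 -m handwheel '[[255,1.5,-0.1,0,0]]';
```

```text
time: 36.95
eef_pos: [538.0, 13.8, 195.6]
orientation: [3.141, 0.026, -0.005]
contact_force: [-3.4, -1.0, 5.0]
width: 62.0
time: 37.08
eef_pos: [539.0, 13.9, 195.5]
orientation: [3.141, 0.027, -0.005]
contact_force: [-8.8, -2.6, 12.4]
width: 62.0
```

```bash
python3 -m handwheel '[[255,1.8,0,-0.5,0]]';python3 -m handwheel '[[255,1.8,0.1,-0.3,0]]'; python3 - <<'E'
from h import *
F=[]
for i in range(6):
    e=manip.snapshot("scene");s=manip.read_state();F.append(s["contact_force"])
print(np.mean(F,0).round(1),s["eef_pos"].round(2),s["orientation"].round(4),s["time"],s["width"],s["torque"])
E
```

```text
time: 37.2
eef_pos: [539.6, 13.9, 195.6]
orientation: [3.141, 0.031, -0.005]
contact_force: [-10.3, -0.7, 1.1]
width: 61.9
time: 37.33
eef_pos: [540.1, 13.8, 195.5]
orientation: [-3.142, 0.035, -0.005]
contact_force: [-8.5, 0.7, 6.1]
width: 62.3
[-8.4  0.5  5.1] [540.11  13.83 195.56] [-3.1416  0.0344 -0.0049] 37.625 61.935875730716155 [ 0.28337963  1.15903104 -0.00616873]
```

Seated, free of sideways load. One more push row to bring the force up, then hold.

```bash
python3 -m handwheel '[[255,2.2,0,-0.4,0]]'; python3 lines.py; python3 - <<'E'
from h import *
F=[]
for i in range(6):
    e=manip.snapshot("scene");s=manip.read_state();F.append(s["contact_force"])
print(np.mean(F,0).round(1),s["eef_pos"].round(2),s["orientation"].round(4),s["time"],s["width"],s["torque"])
crop(e,"s40",275,230,340,280,12)
E
```

```text
time: 37.75
eef_pos: [540.8, 13.9, 195.5]
orientation: [-3.142, 0.039, -0.005]
contact_force: [-10.6, -1.2, 7.6]
width: 62.1
near bottom (array([  0.2042, 201.4285]), 17, np.float64(0.19))
near top (array([1.777000e-01, 2.043616e+02]), 17, np.float64(0.12))
far top (array([  0.2251, 174.0612]), 12, np.float64(0.08))
[-10.4  -0.9   7. ] [540.78  13.84 195.51] [-3.1415  0.0386 -0.0048] 38.1 61.86838469885219 [0.09106181 1.4038022  0.02975363]
```

View pics/s40.png

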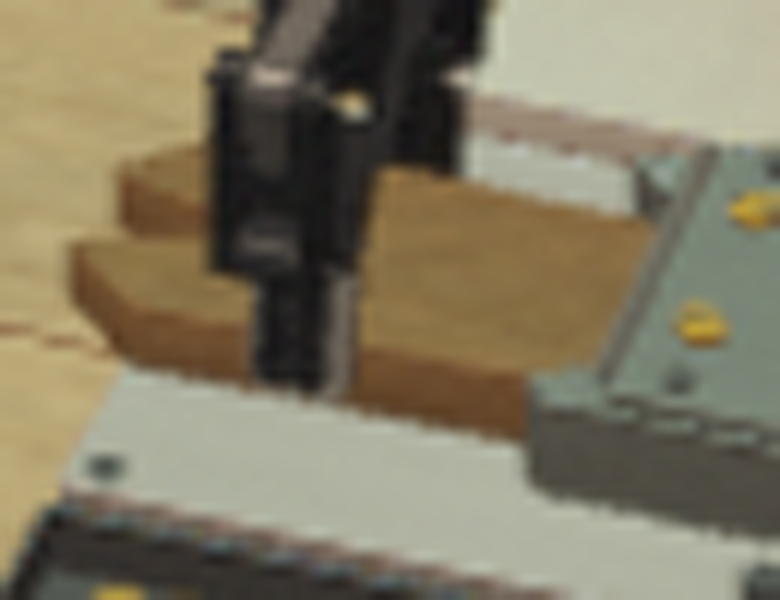

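```bash
python3 - <<'E'
from h import *
F=[]
for i in range(80):
    e=manip.snapshot("scene" if i%2 else "top");s=manip.read_state();F.append(s["contact_force"])
F=np.array(F);print(F.mean(0).round(2),F[:10].mean(0).round(2),F[-10:].mean(0).round(2),F.min(0).round(1),F.max(0).round(1),s["eef_pos"].round(2),s["time"],s["width"])
cv2.imwrite("pics/sEnd2.png",e["img"][:,:,::-1])
manip.sign_off()
E
```

```text
[-10.49  -0.68   6.51] [-10.61  -0.75   6.9 ] [-10.77  -0.53   6.32] [-11.8  -2.2   5.5] [-9.1  0.5  7.7] [540.76  13.83 195.49] 42.1 62.68398247196501
the job is handed in; nothing more can be done
```

View pics/sEnd2.png

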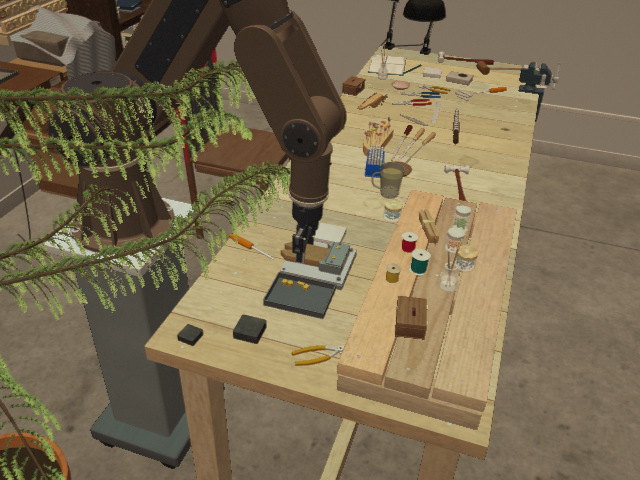

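The job is done and handed in at 42.1 s, with the gripper still holding and pushing the pin. I swept the four brass ends into the pan with the larger rubber block in two passes, laid the block flat on the bench, and slid the pin's tail into the pocket up to the stop.

**Last checks:**
- **Push:** over the last 4 s the wrist force along the insertion direction averaged 10.5 N (9.1 to 11.8), with about 0.7 N sideways. The pin also presses down on the bed with about 6.5 N. Bed friction takes part of the measured push, so the force on the stop itself may be 1 to 2 N lower.
- **Scene:** the last pictures show all four ends in the pan and the block flat. The screwdriver, cutters, mug, jar and steel block look as they did at the start.

**What went wrong or disagreed:**
- **First push redone:** edge lines in the image showed the pin 2 to 3° out of square and slightly tilted. I backed it off, turned it, let it drop flat, gripped it again and pushed once more. It then read within about 1° of square. One edge fit, the near bottom edge, still read a little steep.
- **Gripper tilt:** the gripper ended pitched about 2° forward from the push.
- **Cameras:** the two views disagreed by up to about 10 mm sideways. I corrected for this using where the gripped block sat, and the pin went in with only small sideways forces.

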